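Complete the oil crate and show the wrong bottle to the camera

ROBOT

A 7-joint arm with a two-finger parallel gripper is mounted at the origin on the work surface. World frame = base frame: x ahead of the robot, y to its left, z up, the work surface at z = 0. Lengths are in mm, angles in rad, forces in N, time in s.
With the tool pointing down it reaches from about 425 to 975 mm from the base axis. Payload 16.7 kg.
Tool frame: the origin (TCP) lies at the very end of the fingers, on their centre line; the grasp point (between the pads) lies r.grasp_offset behind it (r.grasp_offset is the distance from the TCP to the grasp point, in mm); y points along the fingers, x is the direction in which the jaws open and shut, and the axes are right-handed (so a half turn about y gives the same grasp; the last joint's range is limited). The gripper opens to 85 mm and grips with 20 to 120 N. Pads are 22 mm wide; open, the fingers measure 114 mm over their backs; the gripper's body (76 mm by 85 mm) begins 54 mm behind the grasp point. The pads swing forward as they close: fully open they stand 13 mm farther back than shut.
Start: joints at [-1.258, 0.426, 0.074, 1.606, -0.034, 1.111, -0.067], TCP at [300.752, 604.255, 231.302] pointing down, gripper open.
Joint ranges: [-2.85, 2.85], [-0.5, 2.14], [-1.23, 1.37], [0.21, 2.46], [-1.02, 4.16], [0.16, 2.05], [-2.73, 2.73]. Speed limits (rad/s): [1.89, 1.89, 2.39, 2.39, 3.01, 3.01, 3.01].

INTERFACE

Orientations are given as [roll, pitch, yaw] about the fixed x, y, z axes, in that order (R = Rz(yaw) Ry(pitch) Rx(roll)).
In Python, from bench import r, vision, find_in, cut_out gives the robot as it stands.
- The arm moves only by the tool drive_tool, never from a script. Its argument "motion" is a list of rows, each a list of 3 entries, a list of its own where there are three numbers: the shift along the world's x, y, z in cm, then the turn about the world's z in rad, then the opening in per cent of the stroke, from 0 (shut) to 100 (fully open). In form: [[[x, y, z], spin, grip], ...]. A call has 1 to 10 rows; each row shifts and turns the pose as measured when the row begins; what a row does not reach is not made up. A row lasts 1/10 s, in which the tool goes at most 50 mm and 8.59 degrees, less where a joint would pass 70% of its speed; a pose out of reach is approached as far as the arm can. A call is refused whole if a number of a shift passes 5 or a number of a turn 0.15, either way. A call with a gripper value outside its range is refused whole. The fingers move at their own pace and stop on an object; the grip force is fixed at half the most. Time passes only in rows, so rows that do not move let the fingers close. It gives the time, the measured TCP pose, the force and the opening at its end, in the units of the state.
- r.get_state(): the state, without advancing time (a new reading comes with each control period).
- vision.snapshot(name): name is "scene" or "side" or "wrist"; returns a dict with "frame" (420x560x3 uint8, red, green, blue), "range_z" (420x560 float32, mm along the optical axis (not along the pixel's ray), 0 where there is no reading), "camera_matrix" (3x3 intrinsics, pixels), "R" (3x3) and "t" (3): a world point X has camera coordinates R X + t; the wrist camera has in their place "mount" (4x4, takes a point from camera to tool coordinates, whose origin is the TCP and whose axes are the tool frame's). Camera axes: x right, y down, z forward; pixel columns grow to the right and rows downward; lengths in mm; the calibration is good to about 2 mm. A picture is of the moment at which its call begins: read the wrist's pose just before it.
- r.finish_job(): hands the job in, once; it reports no verdict.
Trained networks look in the newest picture that a camera, given by its name, has taken for a name from the list of things; names that differ only in an ending like _2 or _b are one class to them, and where a whole thing is asked for, a point or a joint stands for the part that bears it (a point fixed in the world has none). Each returns a list of dicts, best first, with "conf" (0 to 1); they miss things now and then, are a little off and sometimes report something else, mostly with a low value. They report only what shows in the picture. A call takes as long as a camera call. They do not tell look-alikes from the thing itself.
- find_in(camera, target): "extent" ([left, top, width, height] in pixels, round what is visible of it).
- cut_out(camera, target): "pixels" (420x560 bool, what is visible of it) and "extent" ([left, top, width, height] in pixels, round what is visible of it).
The state is a dict: "t": time; "qpos": joint angles; "joint_velocities": joint speeds; "tau": joint torques, N m; "ee_pos": TCP position; "eef_rot": TCP orientation; "contact_force": force on the tool from outside, world axes, zero at the start; "ft_torque": the same for the moment, N m; "gripper_width": finger opening in mm.
Only numpy, scipy, OpenCV 4.12 (cv2) and the standard library are available. Lean on these libraries where they do the work, as an engineer would, in place of code of your own. Each camera call takes 0.05 s, during which the arm holds its last target.

TASK

Two cells of the bottle crate are empty: first fill them with the two tall spare bottles from the table, one in each, set down upright on the cell floor without dropping it. Then lift the short bottle, which was packed by mistake, out of the crate and hold it up, cap uppermost, to the inspection camera: its base faces the lens squarely, centred, 12 cm in front of it, with the bottle tilted along the camera's line of sight. Finish while holding it still there in the gripper; leave the other bottles in the crate and everything else on the table where they are.

Things in the scene. Friction and masses are not known exactly. Their poses are not given: they have to be found in the camera images.
- cell0 (a point): Cell of the fixed grey plastic bottle crate (142 x 210 mm, 60 mm tall; 2 x 3 square cells, each 62 mm inside, 68 mm apart centre to centre, walls 6 mm, floor 6 mm thick). The point is the centre of the cell's floor, 6 mm above the table; z up, x along the crate's 142 mm side, y along its 210 mm side. This cell is in the row at -x, at the -y end.
- cell1 (a point): The same for the cell in the row at -x, in the middle of the crate. Which four cells hold a bottle at the start, and which two are empty, differs each time.
- cell2 (a point): The same for the cell in the row at -x, at the +y end of the crate. Which four cells hold a bottle at the start, and which two are empty, differs each time.
- cell3 (a point): The same for the cell in the row at +x, at the -y end of the crate. Which four cells hold a bottle at the start, and which two are empty, differs each time.
- cell4 (a point): The same for the cell in the row at +x, in the middle of the crate. Which four cells hold a bottle at the start, and which two are empty, differs each time.
- cell5 (a point): The same for the cell in the row at +x, at the +y end of the crate. Which four cells hold a bottle at the start, and which two are empty, differs each time.
- spare0_mid (a point): Spare tall bottle standing loose on the table beside the crate: an upright amber glass oil bottle with a blank paper label, 140 mm tall: body 44 mm diameter up to 78 mm, shoulder, then a black cylindrical screw cap 32 mm in diameter over the top 42 mm; about 0.24 kg. The point is on the bottle's axis half-way up, 70 mm above its base; z runs along the axis towards the cap. 
- spare1_mid (a point): Spare tall bottle standing loose on the table beside the crate: an upright amber glass oil bottle with a blank paper label, 140 mm tall: body 44 mm diameter up to 78 mm, shoulder, then a black cylindrical screw cap 32 mm in diameter over the top 42 mm; about 0.24 kg. The point is on the bottle's axis half-way up, 70 mm above its base; z runs along the axis towards the cap. 
- stock0_mid (a point): Tall bottle already standing in a cell of the crate, to be left there: an upright amber glass oil bottle with a blank paper label, 140 mm tall: body 44 mm diameter up to 78 mm, shoulder, then a black cylindrical screw cap 32 mm in diameter over the top 42 mm; about 0.24 kg. The point is on the bottle's axis half-way up, 70 mm above its base; z runs along the axis towards the cap. 
- stock1_mid (a point): Tall bottle already standing in a cell of the crate, to be left there: an upright amber glass oil bottle with a blank paper label, 140 mm tall: body 44 mm diameter up to 78 mm, shoulder, then a black cylindrical screw cap 32 mm in diameter over the top 42 mm; about 0.24 kg. The point is on the bottle's axis half-way up, 70 mm above its base; z runs along the axis towards the cap. 
- stock2_mid (a point): Tall bottle already standing in a cell of the crate, to be left there: an upright amber glass oil bottle with a blank paper label, 140 mm tall: body 44 mm diameter up to 78 mm, shoulder, then a black cylindrical screw cap 32 mm in diameter over the top 42 mm; about 0.24 kg. The point is on the bottle's axis half-way up, 70 mm above its base; z runs along the axis towards the cap. 
- short_mid (a point): The short bottle, standing in a cell of the crate among the tall ones: same glass, cap and diameters, but 115 mm tall (25 mm shorter; body 44 mm in diameter up to 53 mm, shoulder, black cap 32 mm in diameter over the top 42 mm); about 0.2 kg. The point is on its axis half-way up, 57.5 mm above its base; z runs along the axis towards the cap.
- short_base (a point): Centre of the underside of the short bottle, same axes.
- lens (a point): Middle of the front glass of the fixed inspection camera: a lying-back aluminium cylinder (48 mm in diameter, 65 mm long) on a bracket with a dark foot, with a black lens (38 mm in diameter) in a flat white ring light (80 mm), 105 mm above the table, looking up and towards the robot. z points out of the lens along its line of sight, 35 degrees (0.611 rad) from vertical.
- view (a point): Point in the air 120 mm in front of the lens on its line of sight, where the camera is in focus; same axes as lens. The base of the short bottle is to be held here with the bottle's z (base to cap) along this z: cap up and away from the lens, bottle tilted like the line of sight.
- jar: Squat food jar, 60 mm in diameter and 75 mm tall, standing in line with the spares. A bystander, not to be disturbed. Origin at the centre of its underside.
- tape: Cardboard ring (empty tape core), 90 mm outside diameter, 45 mm tall. A bystander, not to be disturbed. Origin at the centre of its underside.
- mug: White mug, 76 mm in diameter, 90 mm tall. A bystander, not to be disturbed. Origin at the centre of its underside.
- bowl: Steel bowl, 130 mm in diameter, 45 mm tall. A bystander, not to be disturbed. Origin at the centre of its underside.
- spatula: Spatula lying flat, 250 mm long. A bystander, not to be disturbed. Origin near its underside.
- carton: Closed cardboard carton, 70 x 100 x 60 mm. A bystander, not to be disturbed. Origin at the centre of its underside.
Not all that is in view belongs to the job. What is shaped like the part that bears short_mid but green is not meant.

How it is judged:
By the outcome, as a careful person would: the job done as asked, in the order asked, and still so for the second after the job is handed in, while the arm keeps its last pose, push and grip.
It also fails if it takes over 61 s, if anything falls off the work surface, if the arm or the gripper's body presses on something with over 40 N, if the wrist force passes 120 N, or if a joint passes its speed limit or range.

## Working session

There is one attempt and no reset: what is moved stays moved. The work goes in short steps, Python scripts to look and compute and a tool call to move; the robot and the scene stay as the last step left them, time stands still between calls to the robot, and variables do not carry over. Pictures are saved under pics/ and viewed, and the job is handed in when it is done.

Besides the shell and the picture viewer there is one more tool, called after "Request:" as name(argument=value, ...) on one line, values as JSON. drive_tool: Moves the arm, as the interface text tells. Its arguments: {"type":"object","properties":{"motion":{"type":"array"}},"required":["motion"]}

I'll start by looking at the scene.

```bash
ls; mkdir -p pics; python3 - <<'E'
from bench import r,vision,find_in,cut_out
import cv2
s=r.get_state()
print({k:(v if not hasattr(v,'round') else v) for k,v in s.items()}, r.grasp_offset)
for n in ["scene","side","wrist"]:
    d=vision.snapshot(n); cv2.imwrite(f'pics/{n}0.png',d['frame'][:,:,::-1])
    import pickle; pickle.dump(d,open(f'{n}0.pkl','wb'))
    print(n,d['camera_matrix'].tolist(),[ (k,d[k].tolist()) for k in('R','t','mount') if k in d])
print(r.get_state()['t'])
E
```

```text
pics
{'t': 0.0, 'qpos': array([-1.25846586,  0.42675097,  0.07383212,  1.60660769, -0.03408752,
        1.11076858, -0.06710433]), 'joint_velocities': array([-0.0001293 , -0.00032091,  0.00014062,  0.00067929, -0.000333  ,
        0.00031016, -0.00099578]), 'tau': array([ 1.62232786e-04, -9.49839163e+01,  3.76081198e+00, -4.63503850e+01,
        1.91878231e-02,  1.02462384e-02,  5.00204840e-05]), 'ee_pos': array([300.61218621, 603.91965107, 230.59707577]), 'eef_rot': array([-1.57089579e+00,  1.27190534e-03,  1.10895242e+00]), 'contact_force': array([-0.38792722,  0.68537807,  0.28813671]), 'ft_torque': array([ 0.01507897, -0.00676909,  0.01707655]), 'gripper_width': 85.2858744037561} 18.700000000000003
scene [[452.9207116812921, 0.0, 272.5041222985663], [0.0, 452.9207116812921, 207.19578499226702], [0.0, 0.0, 1.0]] [('R', [[0.6559937109263754, 0.7547435629489395, -0.005865612686080625], [0.4626761232758714, -0.40825581784139564, -0.7869294708860912], [-0.5963246231503889, 0.5135069049056626, -0.6170150747256937]]), ('t', [-369.1776735126281, -150.62867379669459, 1633.3912896392353])]
side [[482.98580826456674, 0.0, 282.29511756320284], [0.0, 482.98580826456674, 214.99817136116633], [0.0, 0.0, 1.0]] [('R', [[0.9846005574807137, -0.17465733639013853, -0.007520442391863339], [-0.10501335996323824, -0.5565069210906962, -0.8241797382897644], [0.13976385955567594, 0.8122775767083907, -0.5662783784843333]]), ('t', [-524.8997041840179, 180.83619987487086, 1427.3569723998103])]
wrist [[310.08930304915407, 0.0, 282.7953614379068], [0.0, 310.08930304915407, 212.42502185690415], [0.0, 0.0, 1.0]] [('mount', [[0.9999995593866298, 0.0009385980080775865, 1.613451027152384e-05, -0.44757622229563143], [0.00024154943293214494, -0.27388391503583037, 0.9617627268398969, -142.5592993094861], [0.0009071275624954824, -0.9617622991771004, -0.2738840210767326, 69.23709677819171], [0.0, 0.0, 0.0, 1.0]])]
0.15
```

View pics/scene0.png

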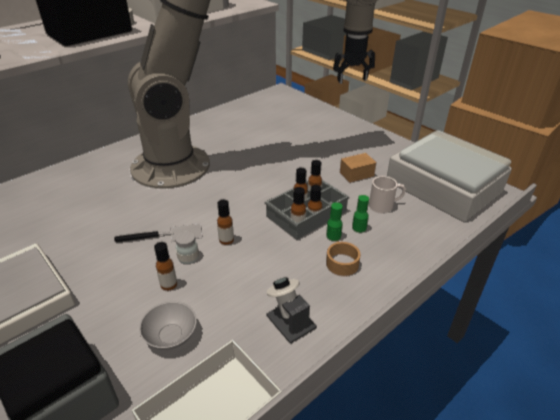

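View pics/side0.png

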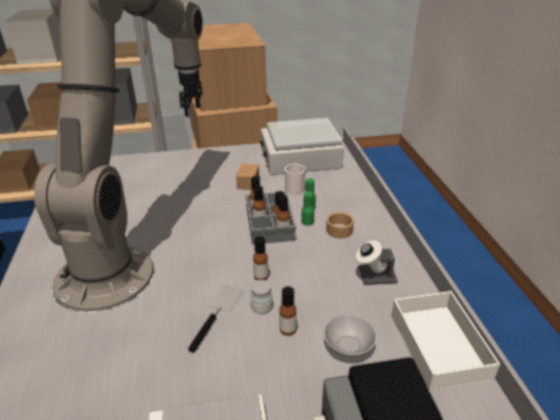

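View pics/wrist0.png

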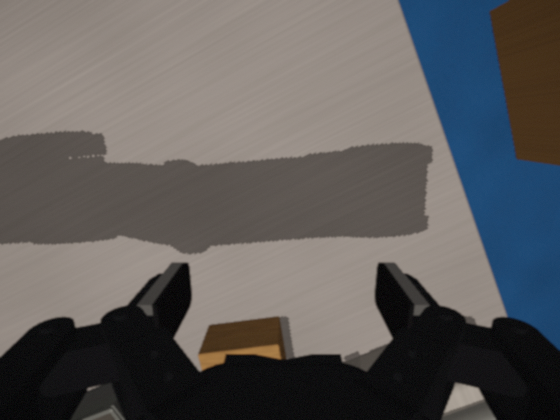

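Scene shows the crate near (307,205) with four bottles, spares at (225,222) and (166,267), the camera at (290,300), and green decoys at (335,222) and (361,214). Next I'll measure positions.

```bash
cat > h.py <<'E'
import numpy as np,cv2,pickle
def cloud(d,mask=None):
    z=d['range_z']; K=d['camera_matrix']; v,u=np.indices(z.shape)
    m=z>0
    if mask is not None: m=m&mask
    z=z[m]; P=np.c_[(u[m]-K[0,2])/K[0,0]*z,(v[m]-K[1,2])/K[1,1]*z,z]
    return (P-d['t'])@d['R'] , d['frame'][m]
def proj(d,X):
    c=np.atleast_2d(X)@d['R'].T+d['t']; K=d['camera_matrix']
    return np.c_[c[:,0]/c[:,2]*K[0,0]+K[0,2],c[:,1]/c[:,2]*K[1,1]+K[1,2]]
E
python3 - <<'E'
from h import *
from bench import r,vision,find_in,cut_out
res={}
for cam in ["scene","side"]:
    d=vision.snapshot(cam); pickle.dump(d,open(f'{cam}1.pkl','wb'))
    for n in ["cell0","spare0_mid","short_mid","lens","jar","tape","mug","bowl","spatula","carton"]:
        try: L=cut_out(cam,n)
        except Exception as e: print(n,'err',e); continue
        for k,o in enumerate(L):
            if o['conf']<.2: continue
            X,c=cloud(d,o['pixels'])
            res[(cam,n,k)]=o
            print(cam,n,round(o['conf'],2),np.round(o['extent']),len(X),'med',np.median(X,0).round(),'lo',np.percentile(X,3,axis=0).round(),'hi',np.percentile(X,97,axis=0).round(),c.mean(0).round())
pickle.dump(res,open('res.pkl','wb'))
print(r.get_state()['t'])
E
```

```text
scene cell0 0.96 [266. 182.  85.  56.] 2004 med [549. 133.  41.] lo [455.  65.   3.] hi [596. 275.  60.] [69. 70. 66.]
scene cell0 0.4 [266. 281.  35.  38.] 622 med [ 776. -152.   99.] lo [ 741. -175.   44.] hi [ 796. -110.  114.] [126. 120. 111.]
scene spare0_mid 0.73 [154. 242.  25.  46.] 761 med [ 510. -308.   77.] lo [ 488. -323.    4.] hi [ 519. -287.  140.] [75. 61. 50.]
scene spare0_mid 0.21 [270. 180.  82.  64.] 2111 med [548. 134.  41.] lo [454.  65.   2.] hi [596. 275.  62.] [70. 70. 66.]
scene short_mid 0.79 [309. 188.  11.  25.] 307 med [566. 162.  85.] lo [545. 151.  49.] hi [577. 182. 122.] [53. 37. 26.]
scene short_mid 0.77 [349. 193.  20.  38.] 534 med [684. 232.  54.] lo [615. 222.  -2.] hi [698. 325. 115.] [45. 92. 51.]
scene short_mid 0.63 [327. 206.  16.  36.] 509 med [659. 148.  58.] lo [600. 137.   4.] hi [672. 199. 115.] [34. 86. 42.]
scene short_mid 0.47 [326. 244.  37.  34.] 863 med [747.  88.  27.] lo [706.  49.  -0.] hi [788. 132.  45.] [112.  85.  58.]
scene lens 0.72 [268. 278.  35.  43.] 666 med [ 775. -151.   97.] lo [ 731. -175.   38.] hi [ 796. -105. 
[... 2293 characters left out ...]
3.  83.  28.] lo [699.  47.   1.] hi [781. 135.  48.] [135. 104.  78.]
side mug 0.73 [284. 162.  22.  35.] 574 med [645. 353.  61.] lo [611. 338.   7.] hi [679. 417.  92.] [159. 145. 136.]
side mug 0.67 [356. 243.  32.  27.] 603 med [ 762. -156.   93.] lo [ 728. -176.   41.] hi [ 796. -116.  115.] [158. 151. 140.]
side bowl 0.92 [324. 313.  52.  46.] 1716 med [ 641. -362.   23.] lo [ 583. -438.    5.] hi [ 690. -322.   47.] [160. 150. 143.]
side spatula 0.7 [187. 286.  55.  67.] 866 med [ 324. -184.    6.] lo [ 250. -330.    1.] hi [ 379. -120.   23.] [125. 117. 112.]
side carton 0.82 [235. 168.  26.  23.] 458 med [471. 425.  58.] lo [436. 402.   6.] hi [522. 501.  65.] [156. 119.  87.]
1.25
```

```bash
cat > fit.py <<'E'
from h import *
from scipy.optimize import least_squares
A=[cloud(pickle.load(open(f'{c}1.pkl','rb'))) for c in("scene","side")]
for nm,(X,c) in zip(("scene","side"),A):
    # cap tops
    m=(X[:,0]>400)&(X[:,0]<720)&(X[:,1]>-380)&(X[:,1]<300)&(X[:,2]>112)&(X[:,2]<160)
    Y=X[m]
    img=np.zeros((700,350),np.uint8)
    ix=(Y[:,0]-400).astype(int).clip(0,349); iy=(Y[:,1]+390).astype(int).clip(0,699)
    img[iy,ix]=255; img=cv2.dilate(img,np.ones((7,7)))
    n,l=cv2.connectedComponents(img)
    for k in range(1,n):
        s=Y[l[iy,ix]==k]
        if len(s)<8: continue
        zt=np.percentile(s[:,2],95); t=s[s[:,2]>zt-4]
        # cylinder fit r=16 on points from sides+top rim: all points inside; use min enclosing circle of top points
        sd=s[(s[:,2]<zt-6)]
        f=None
        if len(sd)>8:
            f=least_squares(lambda p:np.hypot(sd[:,0]-p[0],sd[:,1]-p[1])-16,t[:,:2].mean(0),loss='soft_l1').x.round(1)
        print(nm,len(s),'ztop',zt.round(1),'top mean',t[:,:2].mean(0).round(1),(t[:,:2].max(0)-t[:,:2].min(0)).round(),'sidefit',f)
    m=(X[:,0]>430)&(X[:,0]<620)&(X[:,1]>40)&(X[:,1]<300)&(abs(X[:,2]-60)<4)
    Y=X[m][:,:2].astype(np.float32)
    im=np.zeros((300,220),np.uint8); im[(Y[:,1]-20).astype(int),(Y[:,0]-420).astype(int)]=255
    cv2.imwrite(f'pics/rim_{nm}.png',cv2.resize(im,None,fx=2,fy=2,interpolation=0))
    print(cv2.minAreaRect(Y),np.percentile(Y,1,axis=0),np.percentile(Y,99,axis=0))
E
python3 fit.py
```

```text
scene 199 ztop 140.4 top mean [ 497.8 -302.9] [33. 30.] sidefit [ 495.8 -301.8]
scene 154 ztop 140.4 top mean [458.2 -87.1] [34. 31.] sidefit [456.1 -85.8]
scene 164 ztop 146.5 top mean [558.  101.7] [32. 30.] sidefit [556.2 103.7]
scene 56 ztop 116.7 top mean [652.4 157.2] [30. 31.] sidefit None
scene 77 ztop 122.5 top mean [558.6 170.9] [28. 32.] sidefit [556.6 172.2]
scene 141 ztop 146.6 top mean [490.9 174.9] [33. 31.] sidefit [488.2 177.7]
scene 133 ztop 147.0 top mean [489.  239.7] [29. 31.] sidefit [486.9 241.9]
scene 56 ztop 116.1 top mean [677.3 242.6] [32. 30.] sidefit None
((523.3054809570312, 172.80538940429688), (218.51841735839844, 148.26795959472656), 87.6566162109375) [449.77997  64.13915] [596.2876  279.13226]
side 198 ztop 142.8 top mean [ 494.1 -304. ] [31. 32.] sidefit [ 494.  -301.2]
side 155 ztop 143.2 top mean [453.3 -88.3] [31. 32.] sidefit [453.8 -84.9]
side 135 ztop 149.3 top mean [554.5 100.8] [30. 30.] sidefit [554.6 103.8]
side 47 ztop 118.2 top mean [646.7 156.5] [26. 35.] sidefit None
side 51 ztop 125.2 top mean [553.9 171.1] [30. 35.] sidefit None
side 129 ztop 148.9 top mean [485.7 175.6] [30. 35.] sidefit [486.3 177.5]
side 101 ztop 149.4 top mean [484.6 240.5] [29. 32.] sidefit [485.7 243.1]
side 43 ztop 118.4 top mean [672.9 240.8] [30. 32.] sidefit None
((519.708251953125, 172.00469970703125), (227.4320526123047, 144.30712890625), 88.11958312988281) [447.87918   60.998875] [592.18005 280.39032]
```

```bash
python3 - <<'E'
import cv2,numpy as np
a=cv2.imread('pics/rim_scene.png');b=cv2.imread('pics/rim_side.png')
cv2.imwrite('pics/rims.png',np.hstack([a[:,:390],b[:,:390]]))
s=cv2.imread('pics/scene0.png')[140:340,140:420];cv2.imwrite('pics/crop0.png',cv2.resize(s,None,fx=2.8,fy=2.8,interpolation=2))
E
```

```text
(no output)
```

View pics/rims.png

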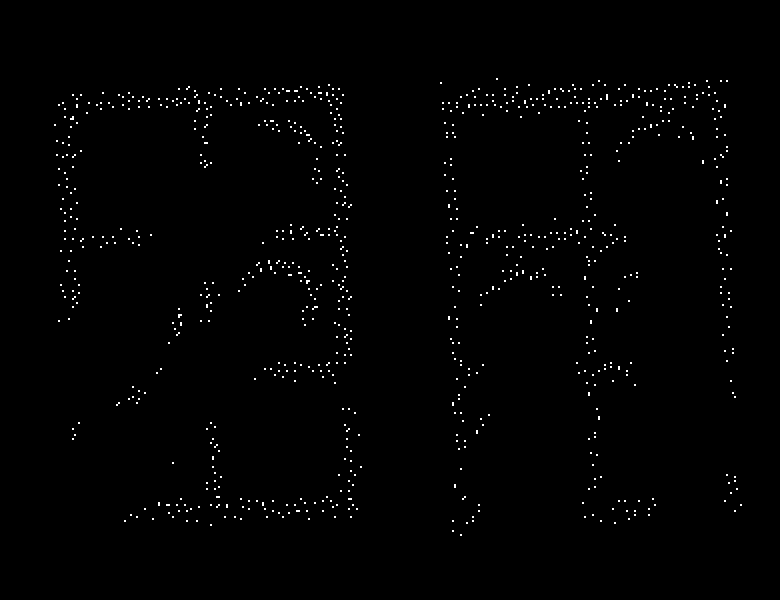

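View pics/crop0.png

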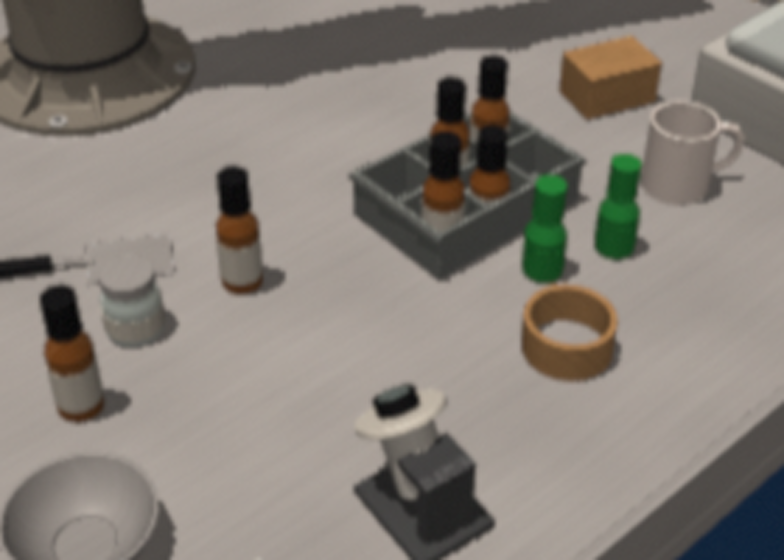

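```bash
cat > lens.py <<'E'
from h import *
from scipy.optimize import least_squares
A=[cloud(pickle.load(open(f'{c}1.pkl','rb'))) for c in("scene","side")]
for nm,(X,c) in zip(("scene","side"),A):
    m=(abs(X[:,0]-760)<75)&(abs(X[:,1]+150)<75)&(X[:,2]>30)
    Y=X[m]; C=c[m].astype(int)
    w=(C.min(1)>130)
    print(nm,len(Y),w.sum(),Y[w].min(0).round(),Y[w].max(0).round())
    R=Y[w]; 
    # plane RANSAC
    rng=np.random.default_rng(0);best=0
    for _ in range(2000):
        p=R[rng.choice(len(R),3,False)];n=np.cross(p[1]-p[0],p[2]-p[0]);
        if np.linalg.norm(n)<200: continue
        n/=np.linalg.norm(n); k=abs((R-p[0])@n)<2
        if k.sum()>best: best=k.sum();K=k
    P=R[K];c0=P.mean(0);n=np.linalg.svd(P-c0)[2][2];n*=np.sign(n[2])
    print('plane',best,'normal',n.round(3),'tilt',np.degrees(np.arccos(n[2])).round(1),'azi',np.degrees(np.arctan2(n[1],n[0])).round(1))
    a=np.cross(n,[0,0,1]);a/=np.linalg.norm(a);b=np.cross(n,a)
    Q=np.c_[(P-c0)@a,(P-c0)@b].astype(np.float32)
    (q,rad)=cv2.minEnclosingCircle(Q); print('ring centre',(c0+q[0]*a+q[1]*b).round(1),rad, Q.min(0),Q.max(0))
    dk=(C.max(1)<90); D=Y[dk]; h=(D-c0)@n; 
    D=D[(h>-3)&(h<40)]; 
    print('dark pts',len(D),np.percentile((D-c0)@n,[5,50,95]).round(1),D.mean(0).round(1), D[:,2].max())
E
python3 lens.py
python3 - <<'E'
import cv2,numpy as np
a=cv2.imread('pics/scene0.png')[265:345,250:330];b=cv2.imread('pics/side0.png')[225:305,340:420]
cv2.imwrite('pics/lens0.png',cv2.resize(np.hstack([a,b]),None,fx=5,fy=5,interpolation=2))
E
```

```text
scene 1238 249 [ 728. -179.   72.] [793. -99. 117.]
plane 195 normal [-0.56   0.055  0.827] tilt 34.3 azi 174.4
ring centre [ 758.8 -139.3   93.7] 40.56122970581055 [-33.285603 -28.826887] [46.502934 47.769318]
dark pts 109 [ 3.4 11.  15.7] [ 760.6 -144.8  107.9] 117.72476930078064
side 861 309 [ 723. -183.   46.] [830. -98. 119.]
plane 194 normal [-0.583  0.055  0.81 ] tilt 35.9 azi 174.6
ring centre [ 755.6 -141.5   94.9] 41.54924774169922 [-34.658398 -36.70683 ] [46.365906 41.44501 ]
dark pts 52 [ 2.9 12.1 15.7] [ 747.6 -152.1  103.1] 116.86042758979472
```

View pics/lens0.png

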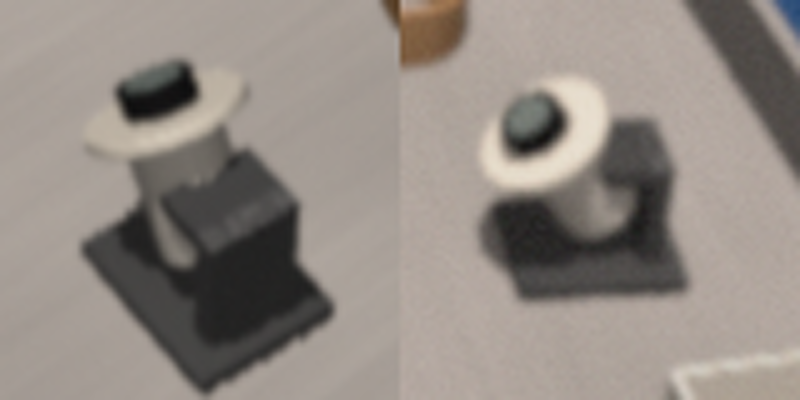

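Crate centre is about (521,172) with yaw about -2°, and cells 0 and 5 are empty. The short bottle is in cell4. Spares stand at (455,-86) and (495,-302), the lens at about (750,-140,105), azimuth about 174.5°. Moving to the first spare.

Request:
drive_tool(motion=[[[2, -4.5, 0], -0.1, 100], [[2, -4.5, 0], -0.1, 100], [[2, -4.5, 0], -0.1, 100], [[2, -4.5, 0], -0.1, 100], [[2, -4.5, 0], -0.1, 100], [[2, -4.5, 0], -0.1, 100], [[2, -4.5, 0], -0.1, 100], [[2, -4.5, 0], -0.1, 100], [[2, -4.5, 0], -0.1, 100], [[2, -4.5, 0], -0.1, 100]])

```text
t: 2.25
ee_pos: [497.6, 149.9, 231.8]
eef_rot: [-1.565, -0.004, 0.082]
contact_force: [1.7, -0.2, 0.2]
gripper_width: 85.4
```

Request:
drive_tool(motion=[[[-0.7, -4, 0], -0.14, 100], [[-0.7, -4, 0], -0.14, 100], [[-0.7, -4, 0], -0.14, 100], [[-0.7, -4, 0], -0.14, 100], [[-0.7, -4, 0], -0.14, 100], [[-0.7, -3.6, -2], -0.14, 100], [[0, 0, -1], 0, 100]])

```text
t: 2.95
ee_pos: [455.7, -101.8, 203.9]
eef_rot: [-1.559, -0.009, -0.807]
contact_force: [0.7, 1.2, 0.2]
gripper_width: 85.6
```

```bash
cat > wr.py <<'E'
import sys
from h import *
from scipy.spatial.transform import Rotation as Ro
from bench import r,vision,find_in,cut_out
def wsnap(name):
    s=r.get_state(); d=vision.snapshot('wrist')
    T=np.eye(4);T[:3,:3]=Ro.from_euler('xyz',s['eef_rot']).as_matrix();T[:3,3]=s['ee_pos']
    W=T@np.array(d['mount']); d['R']=W[:3,:3].T; d['t']=-W[:3,:3].T@W[:3,3]
    cv2.imwrite(f'pics/{name}.png',d['frame'][:,:,::-1]); pickle.dump(d,open(name+'.pkl','wb'))
    print(s['t'],s['ee_pos'].round(1),s['eef_rot'].round(3),s['contact_force'].round(1),round(s['gripper_width'],1))
    return d
def caps(d,zlo,zhi,box):
    X,c=cloud(d); m=(X[:,0]>box[0])&(X[:,0]<box[1])&(X[:,1]>box[2])&(X[:,1]<box[3])&(X[:,2]>zlo)&(X[:,2]<zhi)
    Y=X[m]; 
    if len(Y)==0: print('none');return
    zt=np.percentile(Y[:,2],95); t=Y[Y[:,2]>zt-3]
    print(len(Y),zt.round(1),'centroid',t[:,:2].mean(0).round(1),'bbox mid',((t.max(0)+t.min(0))/2).round(1),np.ptp(t,axis=0).round(1))
E
python3 - <<'E'
from wr import *
d=wsnap('w1'); caps(d,115,150,(415,500,-130,-40))
E
```

```text
2.95 [ 455.7 -101.8  203.9] [-1.559 -0.009 -0.807] [0.7 1.2 0.2] 85.6
1762 141.0 centroid [455.  -85.8] bbox mid [454.6 -85.9 139.9] [31.6 31.2  3.8]
```

View pics/w1.png

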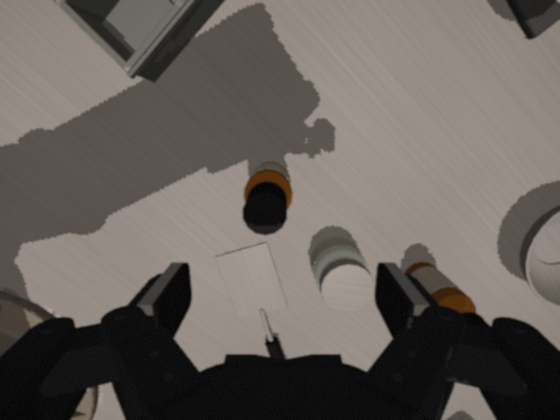

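Request:
drive_tool(motion=[[[0, 1.6, 0], 0, 100], [[0, 0, -3], 0, 100], [[0, 0, -3], 0, 100], [[0, 0, -3], 0, 100], [[0, 0, -0.9], 0, 100], [[0, 0, 0], 0, 100]])

```text
t: 3.6
ee_pos: [458.7, -78.6, 102.8]
eef_rot: [-1.556, -0.009, -0.789]
contact_force: [-0.3, -0.2, -0.2]
gripper_width: 85.3
```

Request:
drive_tool(motion=[[[-0.35, -0.75, 0], 0, 100], [[0, 0, 0], 0, 100], [[0, 0, 0], 0, 30]])

```text
t: 3.9
ee_pos: [456.6, -86.3, 105.7]
eef_rot: [-1.553, -0.011, -0.788]
contact_force: [-0.2, 0.1, -0.0]
gripper_width: 73.2
```

Request:
drive_tool(motion=[[[-0.1, 0, -0.5], 0, 20], [[0, 0, 0], 0, 20], [[0, 0, 0], 0, 20], [[0, 0, 0], 0, 20], [[0, 0, 0], 0, 20]])

```text
t: 4.4
ee_pos: [456.2, -85.6, 102.0]
eef_rot: [-1.55, -0.011, -0.787]
contact_force: [0.0, -0.8, -1.0]
gripper_width: 30.9
```

Request:
drive_tool(motion=[[[0, 0, 2], 0, 10], [[0, 0, 4], 0, 10], [[0, 0, 4], 0, 10], [[0, 0, 4], 0, 10], [[0, 0, 3.5], 0, 10], [[0.5, 3, 0.5], 0, 10], [[0.5, 4, 0], 0, 10], [[0.5, 4, 0], 0, 10], [[0.5, 4, 0], 0, 10], [[0.5, 3, 0], 0, 10]])

```text
t: 5.4
ee_pos: [478.0, 95.0, 289.3]
eef_rot: [-1.551, -0.01, -0.798]
contact_force: [0.3, -0.9, -3.0]
gripper_width: 31.1
```

Request:
drive_tool(motion=[[[0.5, 0.6, -1], 0, 10], [[0, 0, 0], 0, 10], [[0, 0, 0], 0, 10]])

```text
t: 5.7
ee_pos: [482.8, 104.6, 278.1]
eef_rot: [-1.552, -0.01, -0.793]
contact_force: [-0.0, -0.6, -2.9]
gripper_width: 30.7
```

```bash
python3 - <<'E'
from wr import *
d=wsnap('w2')
for b in [(440,530,60,150)]: caps(d,200,330,b)
for cam in ('scene','side'):
    d=vision.snapshot(cam); pickle.dump(d,open(cam+'2.pkl','wb'))
    X,c=cloud(d); m=(abs(X[:,0]-485)<60)&(abs(X[:,1]-106)<60)&(X[:,2]>155)&(X[:,2]<258)
    Y=X[m]; print(cam,len(Y),Y.min(0).round(),Y.max(0).round())
    b=Y[(Y[:,2]>185)&(Y[:,2]<250)]
    from scipy.optimize import least_squares
    for lo,hi in((180,215),(215,250)):
        q=Y[(Y[:,2]>lo)&(Y[:,2]<hi)]
        if len(q)>10: print(lo,len(q),least_squares(lambda p:np.hypot(q[:,0]-p[0],q[:,1]-p[1])-22,[485,106],loss='soft_l1').x.round(1))
    cv2.imwrite(f'pics/{cam}2.png',cv2.resize(d['frame'][100:300,180:440,::-1],None,fx=3,fy=3))
E
```

```text
5.7 [482.8 104.6 278.1] [-1.552 -0.01  -0.793] [-0.  -0.6 -2.9] 30.7
14696 327.6 centroid [488.3 112.6] bbox mid [482.5 104.9 327.3] [81.8 83.4  5.4]
scene 408 [472.  76. 174.] [509. 122. 258.]
180 159 [482.9 103.1]
215 176 [483.3 103. ]
side 341 [459.  76. 176.] [504. 106. 258.]
180 147 [481.1 103.6]
215 145 [481.  104.3]
```

View pics/w2.png

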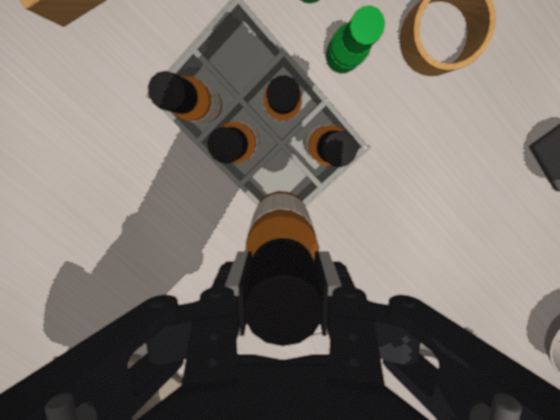

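View pics/scene2.png

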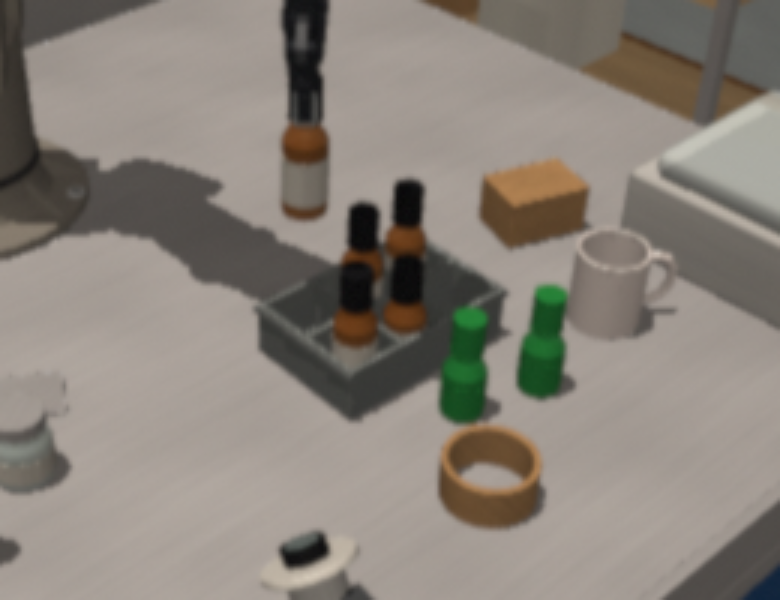

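```bash
python3 - <<'E'
from h import *
from scipy.optimize import least_squares
def prof(Y):
    def cost(p):
        th=p[2];c,s=np.cos(th),np.sin(th)
        u=(Y[:,0]-p[0])*c+(Y[:,1]-p[1])*s; v=-(Y[:,0]-p[0])*s+(Y[:,1]-p[1])*c
        du=np.min([abs(u-a) for a in(-68,0,68)],0); dv=np.min([abs(v-a) for a in(-102,-34,34,102)],0)
        return np.clip(np.minimum(du,dv)-3,0,8)
    b=None
    for a in np.linspace(-6,6,7):
        for e in np.linspace(-6,6,7):
          for y in(-.06,-.04,-.02,0):
            p=np.array([521.5+a,172+e,y]); v=np.abs(cost(p)).sum()
            if b is None or v<b[0]: b=(v,p)
    f=least_squares(cost,b[1],diff_step=1e-3)
    return f.x.round(3),np.mean(cost(f.x)).round(2)
for n in('w2','scene1','side1','scene2','side2'):
    X,c=cloud(pickle.load(open(n+'.pkl','rb')))
    m=(X[:,0]>425)&(X[:,0]<620)&(X[:,1]>45)&(X[:,1]<300)&(abs(X[:,2]-60.5)<3.5)&(np.ptp(c.astype(int),axis=1)<25)
    print(n,m.sum(),prof(X[m]))
E
```

```text
w2 5602 (array([ 5.20578e+02,  1.74419e+02, -3.90000e-02]), np.float64(0.24))
scene1 407 (array([ 5.23199e+02,  1.73208e+02, -4.20000e-02]), np.float64(1.2))
side1 406 (array([ 5.20913e+02,  1.71750e+02, -4.10000e-02]), np.float64(1.34))
scene2 394 (array([ 5.23225e+02,  1.72712e+02, -5.10000e-02]), np.float64(1.18))
side2 406 (array([ 5.21238e+02,  1.71324e+02, -4.60000e-02]), np.float64(1.17))
```

Request:
drive_tool(motion=[[[0.25, 0.25, -2], 0, 10], [[0, 0, -3], 0, 10], [[0, 0, -3], 0, 10], [[0, 0, -2.5], 0, 10], [[0, 0, 0], 0, 10]])

```text
t: 6.35
ee_pos: [486.5, 102.9, 173.3]
eef_rot: [-1.545, -0.011, -0.8]
contact_force: [0.7, -0.1, -2.0]
gripper_width: 30.7
```

Request:
drive_tool(motion=[[[-0.1, 0.5, -1], 0, 10], [[0, 0.1, -2], 0, 10], [[0, 0, -1.5], 0, 10], [[0, 0, 0], 0, 10]])

```text
t: 6.75
ee_pos: [487.8, 109.7, 130.6]
eef_rot: [-1.539, -0.012, -0.802]
contact_force: [0.3, 0.2, -2.5]
gripper_width: 31.0
```

Request:
drive_tool(motion=[[[-0.25, -0.3, -0.8], 0, 10], [[0, 0, -0.7], 0, 10], [[0, 0, -0.3], 0, 10], [[0, 0, 0], 0, 10]])

```text
t: 7.15
ee_pos: [486.6, 107.2, 114.1]
eef_rot: [-1.535, -0.013, -0.802]
contact_force: [0.1, 0.7, -1.9]
gripper_width: 30.9
```

Request:
drive_tool(motion=[[[-0.1, 0, -0.4], 0, 10], [[0, 0, -0.3], 0, 10], [[0, 0, 0], 0, 10]])

```text
t: 7.45
ee_pos: [486.9, 108.0, 108.1]
eef_rot: [-1.532, -0.013, -0.802]
contact_force: [-1.5, -0.6, 3.5]
gripper_width: 31.0
```

Request:
drive_tool(motion=[[[0, 0, 0], 0, 40], [[0, 0, 0], 0, 55], [[0, 0, 0], 0, 60], [[0, 0, 1.5], 0, 60], [[0, 0, 4], 0, 60], [[0, 0, 4], 0, 60], [[0, 0, 3], 0, 60]])

```text
t: 8.15
ee_pos: [484.7, 106.5, 233.4]
eef_rot: [-1.539, -0.013, -0.803]
contact_force: [-0.1, 0.5, -0.3]
gripper_width: 51.1
```

```bash
python3 - <<'E'
from wr import *
d=wsnap('w3'); caps(d,125,160,(450,525,75,140))
E
```

```text
8.15 [484.7 106.5 233.4] [-1.539 -0.013 -0.803] [-0.1  0.5 -0.3] 51.1
1380 147.0 centroid [487.1 108.4] bbox mid [486.8 108.1 146.1] [31.4 30.9  4.1]
```

View pics/w3.png

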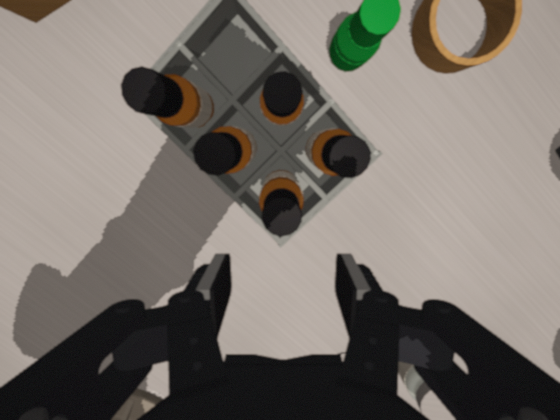

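Request:
drive_tool(motion=[[[0.1, -4.7, 0], 0, 100], [[0.1, -4.7, 0], 0, 100], [[0.1, -4.7, 0], 0, 100], [[0.1, -4.7, 0], 0, 100], [[0.1, -4.7, 0], 0, 100], [[0.1, -4.7, 0], 0, 100], [[0.1, -4.7, 0], 0, 100], [[0.1, -4, -1], 0, 100], [[0, -2.5, -2], 0, 100], [[0, 0, 0], 0, 100]])

```text
t: 9.2
ee_pos: [493.6, -300.7, 210.6]
eef_rot: [-1.525, -0.021, -0.796]
contact_force: [-0.7, 1.0, 0.1]
gripper_width: 85.3
```

```bash
python3 - <<'E'
from wr import *
d=wsnap('w4'); caps(d,115,160,(455,535,-340,-260))
E
```

```text
9.2 [ 493.6 -300.7  210.6] [-1.525 -0.021 -0.796] [-0.7  1.   0.1] 85.3
1614 140.9 centroid [ 494.8 -301.4] bbox mid [ 494.4 -301.5  139.8] [31.2 31.2  3.8]
```

Request:
drive_tool(motion=[[[0.1, 0, -2.5], 0, 100], [[0, 0, -3.5], 0, 100], [[0, 0, -3], 0, 100], [[0, 0, -1], 0, 100], [[0, 0, 0], 0, 100]])

```text
t: 9.75
ee_pos: [498.3, -295.4, 111.7]
eef_rot: [-1.52, -0.024, -0.791]
contact_force: [-0.2, 0.5, 1.0]
gripper_width: 86.0
```

Request:
drive_tool(motion=[[[-0.4, -0.6, -1], 0, 100], [[0, 0, 0], 0, 60], [[0, 0, 0], 0, 30], [[0, 0, 0], 0, 20], [[0, 0, 0], 0, 10], [[0, 0, 0], 0, 10], [[0, 0, 0], 0, 10]])

```text
t: 10.45
ee_pos: [496.5, -301.7, 106.0]
eef_rot: [-1.517, -0.029, -0.789]
contact_force: [0.1, 0.3, -3.3]
gripper_width: 31.0
```

Request:
drive_tool(motion=[[[0, 0, 2], 0, 10], [[0, 0, 4], 0, 10], [[0, 0, 4], 0, 10], [[0, 0, 4], 0, 10], [[0.3, 2, 3.5], 0, 10], [[0.6, 4, 1], 0, 10], [[0.6, 4.7, 0], 0, 10], [[0.6, 4.7, 0], 0, 10], [[0.6, 4.7, 0], 0, 10], [[0.6, 4.7, 0], 0, 10]])

```text
t: 11.45
ee_pos: [524.8, -52.4, 298.2]
eef_rot: [-1.517, -0.028, -0.804]
contact_force: [0.8, -0.4, -3.3]
gripper_width: 31.2
```

Request:
drive_tool(motion=[[[0.6, 4.7, 0], 0, 10], [[0.6, 4.7, 0], 0, 10], [[0.6, 4.7, 0], 0, 10], [[0.6, 4.7, 0], 0, 10], [[0.6, 4.7, 0], 0, 10], [[0, 2, 0], 0, 10], [[0, 0, 0], 0, 10]])

```text
t: 12.15
ee_pos: [552.0, 221.2, 297.6]
eef_rot: [-1.515, -0.026, -0.795]
contact_force: [0.7, -0.9, -2.6]
gripper_width: 30.6
```

Request:
drive_tool(motion=[[[0.7, 1.8, 0], 0, 10], [[0, 0, -3], 0, 10], [[0, 0, -3], 0, 10], [[0, 0, -3], 0, 10], [[0, 0, -1.5], 0, 10], [[0, 0, 0], 0, 10]])

```text
t: 12.75
ee_pos: [559.1, 235.6, 189.3]
eef_rot: [-1.516, -0.027, -0.798]
contact_force: [-0.3, 0.0, -3.2]
gripper_width: 30.3
```

```bash
python3 - <<'E'
from wr import *
from scipy.optimize import least_squares
for cam in ('scene','side'):
    d=vision.snapshot(cam)
    X,c=cloud(d); m=(abs(X[:,0]-558)<45)&(abs(X[:,1]-237)<40)&(X[:,2]>90)&(X[:,2]<158)
    Y=X[m]; print(cam,len(Y),Y.min(0).round(),Y.max(0).round())
    for lo,hi in((92,122),(122,152)):
        q=Y[(Y[:,2]>lo)&(Y[:,2]<hi)]
        if len(q)>10: print(lo,len(q),least_squares(lambda p:np.hypot(q[:,0]-p[0],q[:,1]-p[1])-22,[558,236],loss='soft_l1').x.round(1))
    cv2.imwrite(f'pics/{cam}3.png',cv2.resize(d['frame'][100:300,180:440,::-1],None,fx=3,fy=3))
E
```

```text
scene 287 [543. 209.  90.] [585. 250. 158.]
92 117 [559.5 234.5]
122 127 [559.5 234.4]
side 195 [536. 205.  91.] [577. 237. 158.]
92 70 [558.6 235.5]
122 105 [558.2 235.3]
```

View pics/scene3.png

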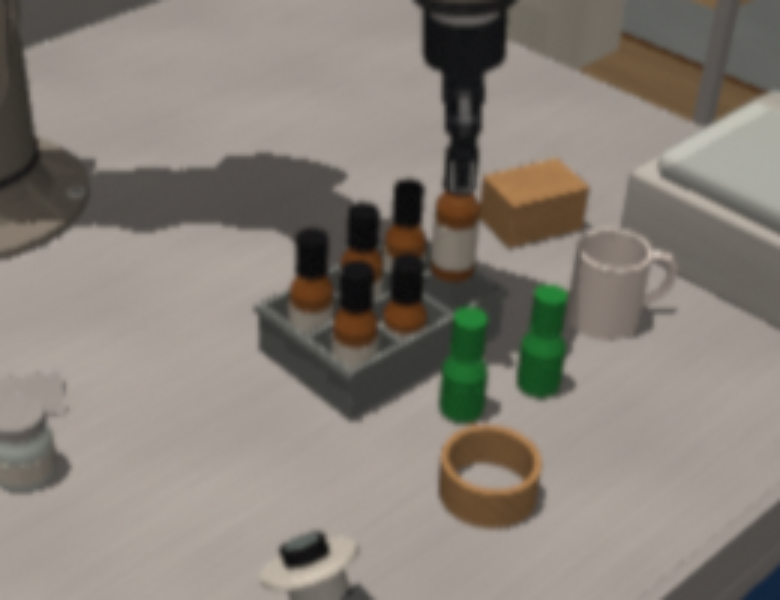

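Request:
drive_tool(motion=[[[-0.1, 0.5, -1], 0, 10], [[0, 0, -2], 0, 10], [[0, 0, -2], 0, 10], [[0, 0, -0.5], 0, 10], [[0, 0, 0], 0, 10]])

```text
t: 13.35
ee_pos: [561.5, 243.3, 138.9]
eef_rot: [-1.505, -0.029, -0.798]
contact_force: [-0.5, -0.2, -2.9]
gripper_width: 30.6
```

Request:
drive_tool(motion=[[[-0.25, -0.4, -0.8], 0, 10], [[0, 0, -0.8], 0, 10], [[0, 0, -0.4], 0, 10], [[0, 0, 0], 0, 10]])

```text
t: 13.75
ee_pos: [559.8, 239.6, 119.7]
eef_rot: [-1.501, -0.029, -0.798]
contact_force: [-1.1, -0.5, -3.4]
gripper_width: 30.5
```

Request:
drive_tool(motion=[[[0, 0, -0.4], 0, 10], [[0, 0, -0.3], 0, 10], [[0, 0, 0], 0, 10]])

```text
t: 14.05
ee_pos: [560.1, 239.9, 112.5]
eef_rot: [-1.501, -0.029, -0.798]
contact_force: [0.6, 0.8, -2.3]
gripper_width: 30.8
```

Request:
drive_tool(motion=[[[0, 0, -0.3], 0, 10], [[0, 0, 0], 0, 10]])

```text
t: 14.25
ee_pos: [562.8, 241.4, 112.3]
eef_rot: [-1.494, -0.03, -0.798]
contact_force: [0.2, 0.0, -3.1]
gripper_width: 30.7
```

Request:
drive_tool(motion=[[[-0.2, -0.1, -0.4], 0, 10], [[0, 0, 0], 0, 10]])

```text
t: 14.45
ee_pos: [565.1, 242.9, 112.6]
eef_rot: [-1.484, -0.032, -0.799]
contact_force: [-1.3, -0.4, -3.7]
gripper_width: 30.5
```

```bash
python3 - <<'E'
from wr import *
s=r.get_state(); print(s['qpos'].round(3),s['contact_force'].round(1),s['ee_pos'].round(1))
d=wsnap('w5')
from scipy.optimize import least_squares
for cam in ('scene','side'):
    d=vision.snapshot(cam)
    X,c=cloud(d); m=(abs(X[:,0]-560)<45)&(abs(X[:,1]-241)<40)&(X[:,2]>62)&(X[:,2]<85)
    q=X[m]; print(cam,len(q),least_squares(lambda p:np.hypot(q[:,0]-p[0],q[:,1]-p[1])-22,[558,240],loss='soft_l1').x.round(1))
    cv2.imwrite(f'pics/{cam}4.png',cv2.resize(d['frame'][60:260,180:440,::-1],None,fx=3,fy=3))
E
```

```text
[-0.884  0.451  0.471  1.941 -0.298  0.721 -1.043] [-1.3 -0.4 -3.7] [565.1 242.9 112.6]
14.45 [565.1 242.9 112.6] [-1.484 -0.032 -0.799] [-1.3 -0.4 -3.7] 30.5
scene 93 [565.6 242.8]
side 28 [563.5 241.7]
```

View pics/scene4.png

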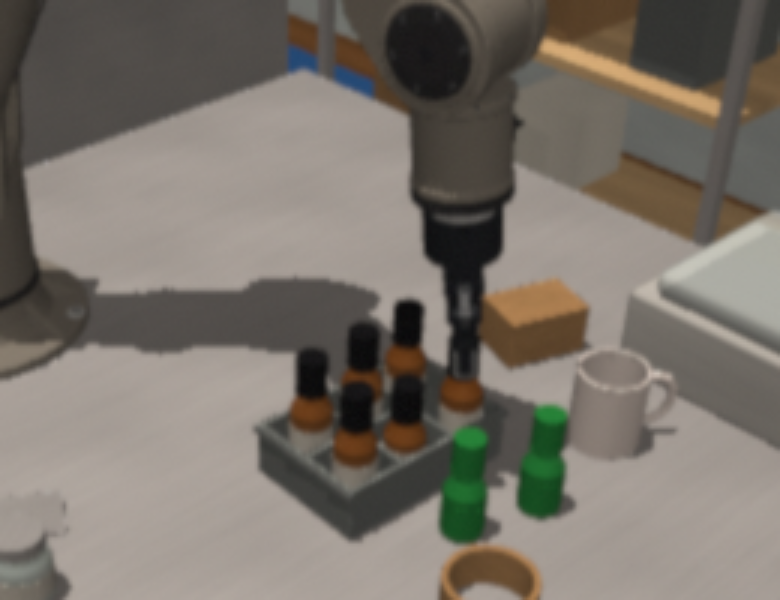

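View pics/w5.png

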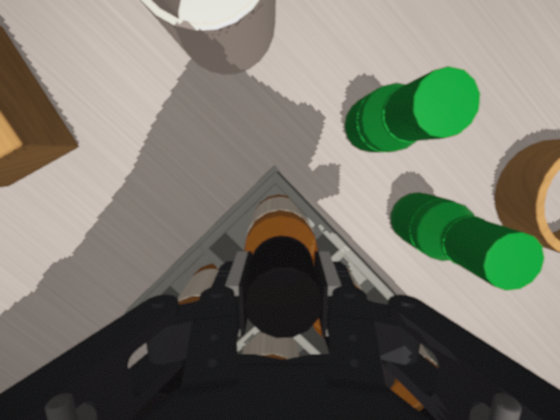

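Request:
drive_tool(motion=[[[-0.6, -0.4, 0], 0, 10], [[0, 0, 0], 0, 10]])

```text
t: 14.8
ee_pos: [559.1, 238.8, 112.3]
eef_rot: [-1.484, -0.032, -0.799]
contact_force: [-0.2, 0.4, -1.1]
gripper_width: 31.1
```

Request:
drive_tool(motion=[[[0, 0, -0.6], 0, 10], [[0, 0, 0], 0, 10]])

```text
t: 15.0
ee_pos: [563.0, 242.0, 110.5]
eef_rot: [-1.473, -0.033, -0.799]
contact_force: [-0.6, -0.6, -3.2]
gripper_width: 30.6
```

```bash
python3 - <<'E'
from wr import *
d=wsnap('w6')
X,c=cloud(d); m=(np.hypot(X[:,0]-562,X[:,1]-241)<14)&(X[:,2]>100)&(X[:,2]<175)
print(np.histogram(X[m][:,2],bins=np.arange(100,176,3)))
d5=pickle.load(open('w5.pkl','rb')); X,c=cloud(d5); m=(np.hypot(X[:,0]-565,X[:,1]-243)<14)&(X[:,2]>100)&(X[:,2]<175)
print(np.percentile(X[m][:,2],[50,90,97]))
print(r.get_state()['qpos'].round(3))
E
```

```text
15.0 [563.  242.  110.5] [-1.473 -0.033 -0.799] [-0.6 -0.6 -3.2] 30.6
(array([   0,    0,    0,    0,    0,    0,    0,    0,    0,    0,    0,
          0,    0,    0,    3, 3616,  168,    0,    0,    0,    0,    0,
          0,    0,    0]), array([100, 103, 106, 109, 112, 115, 118, 121, 124, 127, 130, 133, 136,
       139, 142, 145, 148, 151, 154, 157, 160, 163, 166, 169, 172, 175]))
[146.72534502 147.57260577 147.93693732]
[-0.883  0.445  0.467  1.956 -0.302  0.701 -1.039]
```

```bash
python3 - <<'E'
from wr import *
d=pickle.load(open('w6.pkl','rb'))
X,c=cloud(d); m=(np.hypot(X[:,0]-562,X[:,1]-241)<14)&(X[:,2]>140)&(X[:,2]<155)
P=X[m]; n=np.linalg.svd(P-P.mean(0),full_matrices=False)[2][2]; n*=np.sign(n[2]); print(P.mean(0).round(1),n.round(3))
E
```

```text
[562.2 241.2 147. ] [-0.013  0.009  1.   ]
```

Request:
drive_tool(motion=[[[0, 0, 0], 0, 40], [[0, 0, 0], 0, 55], [[0, 0, 0], 0, 60], [[0, 0, 1.5], 0, 60], [[0, 0, 4], 0, 60], [[0, 0, 4], 0, 60], [[0, 0, 3], 0, 60]])

```text
t: 15.75
ee_pos: [559.0, 238.2, 236.0]
eef_rot: [-1.486, -0.033, -0.8]
contact_force: [-0.7, 0.2, -0.9]
gripper_width: 51.0
```

```bash
python3 - <<'E'
from wr import *
d=wsnap('w7'); caps(d,125,160,(525,600,205,280));caps(d,105,135,(530,585,140,200))
E
```

```text
15.75 [559.  238.2 236. ] [-1.486 -0.033 -0.8  ] [-0.7  0.2 -0.9] 51.0
1327 147.0 centroid [562.8 239.5] bbox mid [562.8 239.2 146.1] [31.1 31.1  4.4]
852 121.9 centroid [553.1 175.7] bbox mid [554.7 173.8 120.9] [29.9 29.3  4. ]
```

View pics/w7.png

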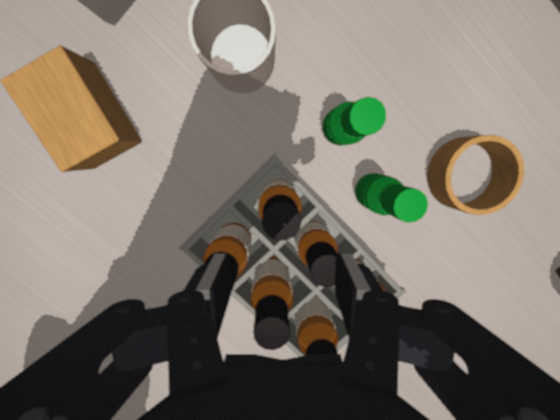

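Request:
drive_tool(motion=[[[-0.2, -3.3, 0], 0, 60], [[-0.2, -3.3, 0], 0, 60], [[0, 0, 0], 0, 60], [[0, 0, -2.5], 0, 60], [[0, 0, -2], 0, 60], [[0, 0, 0], 0, 60]])

```text
t: 16.4
ee_pos: [558.2, 171.3, 202.7]
eef_rot: [-1.471, -0.035, -0.802]
contact_force: [1.0, 0.8, -0.3]
gripper_width: 51.4
```

```bash
python3 - <<'E'
from wr import *
d=wsnap('w8'); caps(d,105,135,(525,585,140,205))
E
```

```text
16.4 [558.2 171.3 202.7] [-1.471 -0.035 -0.802] [ 1.   0.8 -0.3] 51.4
1376 122.0 centroid [555.2 173.1] bbox mid [555.1 172.8 121. ] [30.8 31.6  4. ]
```

View pics/w8.png

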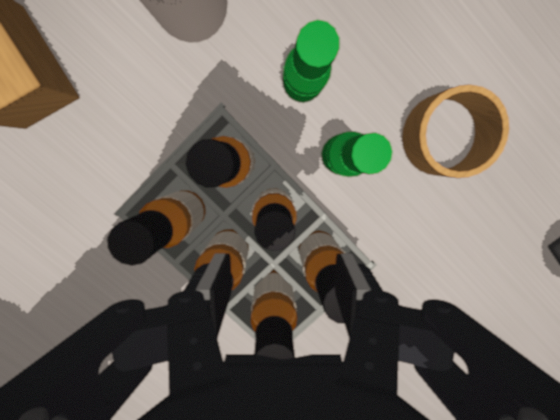

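Request:
drive_tool(motion=[[[-0.3, 0.1, -2], 0, 60], [[0, 0, -2.5], 0, 60], [[0, 0, 0], 0, 60], [[0, 0, 0], 0, 60]])

```text
t: 16.85
ee_pos: [558.1, 174.1, 163.5]
eef_rot: [-1.465, -0.036, -0.801]
contact_force: [0.0, -0.2, 1.1]
gripper_width: 51.4
```

Request:
drive_tool(motion=[[[-0.3, 0, -2], 0, 60], [[0, 0, -2.5], 0, 60], [[0, 0, -1], 0, 60], [[0, 0, 0], 0, 60]])

```text
t: 17.25
ee_pos: [558.5, 176.1, 114.0]
eef_rot: [-1.457, -0.038, -0.801]
contact_force: [-0.4, 0.0, 0.5]
gripper_width: 51.1
```

Request:
drive_tool(motion=[[[-0.3, -0.3, -1.2], 0, 60], [[0, 0, -1.2], 0, 60], [[0, 0, -0.4], 0, 60], [[0, 0, 0], 0, 60]])

```text
t: 17.65
ee_pos: [556.8, 173.5, 86.9]
eef_rot: [-1.454, -0.038, -0.801]
contact_force: [-0.5, -0.1, -0.2]
gripper_width: 51.6
```

Request:
drive_tool(motion=[[[-0.1, 0, -0.4], 0, 30], [[0, 0, 0], 0, 10], [[0, 0, 0], 0, 10], [[0, 0, 0], 0, 10], [[0, 0, 0], 0, 10]])

```text
t: 18.15
ee_pos: [555.8, 173.9, 83.0]
eef_rot: [-1.453, -0.038, -0.801]
contact_force: [-0.5, 0.0, -2.0]
gripper_width: 30.7
```

Request:
drive_tool(motion=[[[0, 0, 2], 0, 10], [[0, 0, 3.5], 0, 10], [[0, 0, 4], 0, 10], [[0, 0, 4], 0, 10], [[0, 0, 3.5], 0, 10], [[0.3, -3, 1], 0, 10], [[0.5, -4.5, 0], -0.1, 10], [[0.5, -4.5, 0], -0.13, 10], [[0.5, -4.5, 0], -0.13, 10], [[0.5, -4.5, 0], -0.13, 10]])

```text
t: 19.15
ee_pos: [576.2, -38.3, 270.6]
eef_rot: [-1.453, -0.036, -1.296]
contact_force: [1.0, -0.3, -2.2]
gripper_width: 31.1
```

Request:
drive_tool(motion=[[[0.5, -3, 0], -0.13, 10], [[0, 0, -1], -0.13, 10], [[0, 0, 0], -0.1, 10], [[0, 0, 0], 0, 10]])

```text
t: 19.55
ee_pos: [580.2, -78.7, 261.2]
eef_rot: [-1.451, -0.038, -1.686]
contact_force: [0.1, 0.1, -1.4]
gripper_width: 30.9
```

```bash
cat > short.py <<'E'
from wr import *
# bottle axis from cameras: fit short bottle axis (body r22, cap r16) by colour cloud near expected pose
def profile(h):  # radius along axis from base (short)
    return np.where(h<53,22,np.where(h<73,22-6*(h-53)/20,16))
def fitaxis(clouds,b0,n0):
    from scipy.optimize import least_squares
    Xs=[]
    for X in clouds:
        h=(X-b0)@n0; rr=np.linalg.norm(X-b0-np.outer(h,n0),axis=1)
        m=(h>-8)&(h<68)&(rr<34)
        Xs.append(X[m])
    a=np.cross(n0,[0,1,0.0]); a/=np.linalg.norm(a); b=np.cross(n0,a)
    P=np.vstack(Xs)
    def cost(p):
        n=n0+p[3]*a+p[4]*b; n/=np.linalg.norm(n); B=b0+p[0]*n0+p[1]*a+p[2]*b
        h=(P-B)@n; rr=np.linalg.norm(P-B-np.outer(h,n),axis=1)
        # signed distance to solid of revolution
        side=rr-profile(h); under=-h
        return np.where((under>side),under,side)
    f=least_squares(cost,np.zeros(5),loss='soft_l1',f_scale=2)
    p=f.x; n=n0+p[3]*a+p[4]*b; n/=np.linalg.norm(n); B=b0+p[0]*n0+p[1]*a+p[2]*b
    return B,n,np.sqrt(np.mean(cost(p)**2)),len(P)
def rep(tag,b0,n0,cams=('scene','side'),save=False):
    b0=np.array(b0,float);n0=np.array(n0,float);n0/=np.linalg.norm(n0)
    cl=[]
    for cam in cams:
        d=vision.snapshot(cam); pickle.dump(d,open(f'{cam}_{tag}.pkl','wb'))
        uv=proj(d,b0+40*n0)[0].astype(int); x0=min(max(uv[0]-110,0),340);y0=min(max(uv[1]-85,0),250)
        cv2.imwrite(f'pics/{cam}_{tag}.png',cv2.resize(d['frame'][y0:y0+170,x0:x0+220,::-1],None,fx=3,fy=3,interpolation=2))
        X,c=cloud(d); cl.append(X)
        B,n,e,N=fitaxis([X],b0,n0); print(cam,'base',B.round(1),'n',n.round(3),'tilt',np.degrees(np.arccos(n[2])).round(1),'azi',np.degrees(np.arctan2(n[1],n[0])).round(1),'rms',e.round(2),N)
    B,n,e,N=fitaxis(cl,b0,n0); print('both base',B.round(1),'n',n.round(3),'tilt',np.degrees(np.arccos(n[2])).round(1),'azi',np.degrees(np.arctan2(n[1],n[0])).round(1),'rms',e.round(2))
    return B,n
E
python3 - <<'E'
from short import *
s=r.get_state(); p=s['ee_pos']; print(p.round(1),s['eef_rot'].round(3),s['t'])
rep('a',p+[0,0,-77],[0,0,1.])
E
```

```text
[580.2 -78.7 261.2] [-1.451 -0.038 -1.686] 19.55
scene base [581.3 -80.1 178.3] n [-0.01   0.017  1.   ] tilt 1.1 azi 120.0 rms 1.55 427
side base [578.9 -79.2 182.6] n [0.009 0.031 0.999] tilt 1.9 azi 73.6 rms 2.08 344
both base [581.  -79.8 180. ] n [-0.019  0.021  1.   ] tilt 1.6 azi 132.8 rms 1.91
```

View pics/side_a.png

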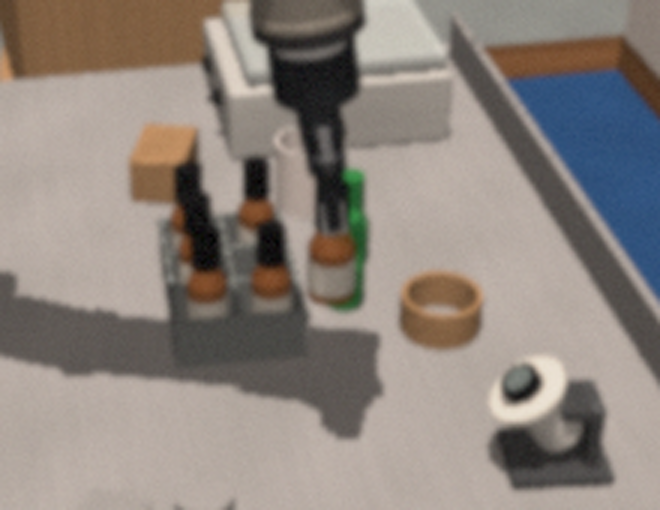

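Request:
drive_tool(motion=[[[0, 0, -3], 0, 10], [[0, 0, -4], 0, 10], [[0, 0, -4], 0, 10], [[0, 0, -3], 0, 10], [[0, 0, -1], 0, 10], [[0, 0, 0], 0, 10]])

```text
t: 20.25
ee_pos: [581.4, -75.6, 108.5]
eef_rot: [-1.447, -0.034, -1.658]
contact_force: [0.3, -0.9, -1.3]
gripper_width: 30.5
```

Request:
drive_tool(motion=[[[0, 0, -1.5], 0, 10], [[0, 0, -1], 0, 10], [[0, 0, -0.6], 0, 10], [[0, 0, -0.4], 0, 10]])

```text
t: 20.65
ee_pos: [585.6, -75.2, 76.1]
eef_rot: [-1.438, -0.032, -1.656]
contact_force: [-5.3, 1.3, 42.9]
gripper_width: 30.6
```

Request:
drive_tool(motion=[[[-0.8, 0, 0], 0, 10], [[-0.8, 0, 0], 0, 10]])

```text
t: 20.85
ee_pos: [571.2, -75.3, 76.9]
eef_rot: [-1.435, -0.032, -1.655]
contact_force: [-0.7, 0.2, -2.4]
gripper_width: 30.5
```

```bash
python3 - <<'E'
from short import *
s=r.get_state(); p=s['ee_pos']
rep('b',p+[0,0,-77],[0,0,1.])
d=wsnap('w9')
def capn(d,p):
    X,c=cloud(d); m=(np.hypot(X[:,0]-p[0],X[:,1]-p[1])<22)&(X[:,2]>p[2]+15)&(X[:,2]<p[2]+55)
    print(np.histogram(X[m][:,2],bins=8))
capn(d,p)
E
```

```text
scene base [574.6 -77.3  -3. ] n [-0.074  0.038  0.997] tilt 4.8 azi 152.4 rms 4.13 469
side base [569.8 -78.9  -0.9] n [-0.024  0.083  0.996] tilt 5.0 azi 105.8 rms 4.04 403
both base [573.  -78.4  -2. ] n [-0.065  0.062  0.996] tilt 5.1 azi 136.7 rms 4.23
20.95 [570.3 -75.2  76.8] [-1.436 -0.031 -1.655] [-0.4 -0.4 -1.6] 30.7
(array([ 313,  366,  404,  493, 5824,  323,  230,  278]), array([ 91.94667967,  96.94407034, 101.941461  , 106.93885166,
       111.93624232, 116.93363298, 121.93102364, 126.9284143 ,
       131.92580496]))
```

View pics/side_b.png

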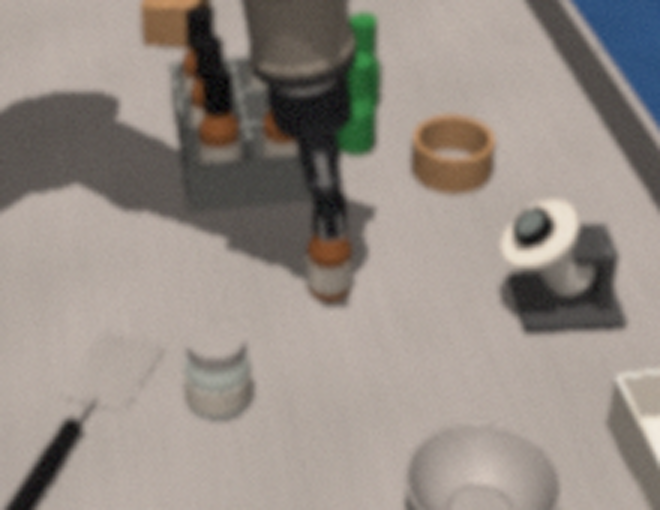

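View pics/w9.png

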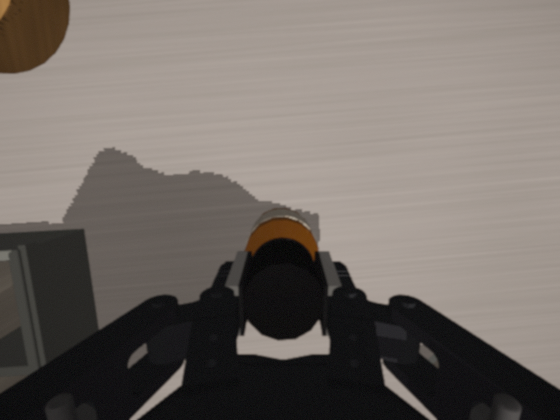

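Request:
drive_tool(motion=[[[-0.4, 0, -0.4], 0, 10], [[-0.8, 0, -0.4], 0, 10], [[-0.8, 0, -0.4], 0, 10]])

```text
t: 21.3
ee_pos: [568.3, -75.6, 76.3]
eef_rot: [-1.402, -0.028, -1.656]
contact_force: [8.0, 5.8, 44.4]
gripper_width: 31.3
```

```bash
cat >> short.py <<'E'
def capplane(d):
    """fit cap-top disc plane in wrist view: dark pixels around the cap region"""
    X,c=cloud(d); return X,c
def wtilt(name):
    d=wsnap(name)
    K=d['camera_matrix']; z=d['range_z']; f=d['frame'].astype(int)
    v,u=np.indices(z.shape)
    m=(np.hypot(u-283,v-295)<60)&(z>0)
    X,c=cloud(d,m)
    # cap top: RANSAC plane with normals, points on r=16 disc
    rng=np.random.default_rng(0);best=0
    s=r.get_state();T=s['ee_pos']
    X=X[np.linalg.norm(X-T-[0,0,35],axis=1)<38]
    for _ in range(3000):
        p=X[rng.choice(len(X),3,False)];n=np.cross(p[1]-p[0],p[2]-p[0]);l=np.linalg.norm(n)
        if l<40: continue
        n/=l; n*=np.sign(n[2])
        if n[2]<.7: continue
        k=abs((X-p[0])@n)<0.8
        if k.sum()>best: best=k.sum();B=k
    P=X[B];c0=P.mean(0);n=np.linalg.svd(P-c0,full_matrices=False)[2][2];n*=np.sign(n[2])
    print('captop',best,len(X),'c',np.median(P,0).round(1),'n',n.round(3),'tilt',np.degrees(np.arccos(n[2])).round(1),'azi',np.degrees(np.arctan2(n[1],n[0])).round(1),'ext',np.ptp(P,axis=0).round())
    return c0,n
E
python3 - <<'E'
from short import *
wtilt('w10')
E
```

```text
21.3 [568.3 -75.6  76.3] [-1.402 -0.028 -1.656] [ 8.   5.8 44.4] 31.3
captop 4369 9403 c [566.9 -75.1 115.3] n [-0.038  0.016  0.999] tilt 2.3 azi 157.2 ext [31. 43.  3.]
```

View pics/w10.png

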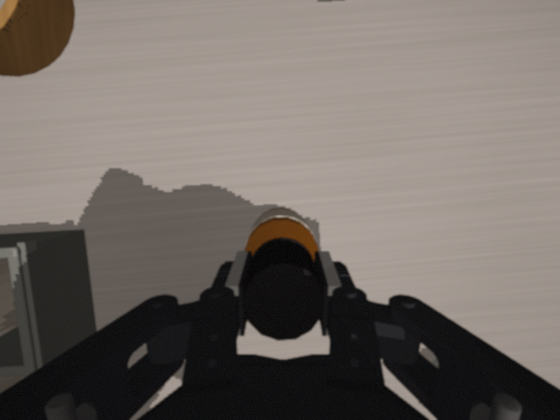

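Request:
drive_tool(motion=[[[-1.2, 0, -0.2], 0, 10], [[-1.2, 0, -0.2], 0, 10], [[-1.2, 0, -0.2], 0, 10]])

```text
t: 21.65
ee_pos: [543.9, -75.3, 77.2]
eef_rot: [-1.377, -0.026, -1.656]
contact_force: [8.2, -0.3, 12.8]
gripper_width: 30.8
```

```bash
python3 - <<'E'
from short import *
wtilt('w11')
E
```

```text
21.65 [543.9 -75.3  77.2] [-1.377 -0.026 -1.656] [ 8.2 -0.3 12.8] 30.8
captop 4252 9612 c [540.9 -74.6 116.2] n [-0.113  0.034  0.993] tilt 6.8 azi 163.4 ext [31. 42.  5.]
```

Request:
drive_tool(motion=[[[-1.2, 0, -0.2], 0, 10], [[-1.2, 0, -0.2], 0, 10], [[-1.2, 0, -0.2], 0, 10], [[-1.2, 0, -0.3], 0, 10]])

```text
t: 22.1
ee_pos: [506.1, -75.3, 74.6]
eef_rot: [-1.354, -0.024, -1.656]
contact_force: [3.9, 2.2, 9.2]
gripper_width: 30.3
```

```bash
python3 - <<'E'
from short import *
wtilt('w12')
E
```

```text
22.1 [506.1 -75.3  74.6] [-1.354 -0.024 -1.656] [3.9 2.2 9.2] 30.3
captop 3848 9979 c [499.9 -74.1 114.9] n [-0.337  0.052  0.94 ] tilt 19.9 azi 171.3 ext [30. 42. 12.]
```

Request:
drive_tool(motion=[[[-1, 0, -0.3], 0, 10], [[-1, 0, -0.3], 0, 10], [[-0.6, 0, -0.3], 0, 10]])

```text
t: 22.45
ee_pos: [484.3, -75.2, 68.4]
eef_rot: [-1.342, -0.023, -1.656]
contact_force: [-0.5, 3.1, 21.0]
gripper_width: 30.8
```

```bash
python3 - <<'E'
from short import *
wtilt('w13')
E
```

```text
22.45 [484.3 -75.2  68.4] [-1.342 -0.023 -1.656] [-0.5  3.1 21. ] 30.8
captop 3458 10139 c [475.7 -74.  109.5] n [-0.504  0.055  0.862] tilt 30.5 azi 173.8 ext [28. 41. 17.]
```

View pics/w13.png

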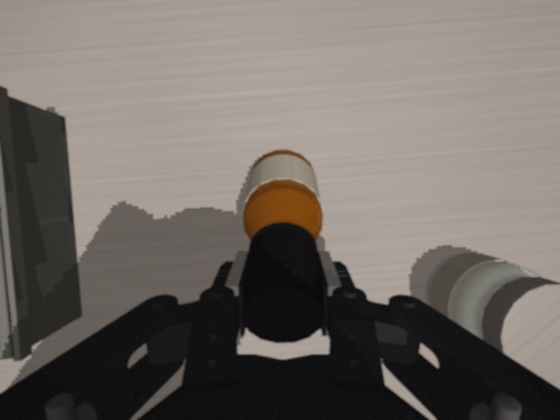

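Request:
drive_tool(motion=[[[-0.8, 0, -0.3], 0, 10], [[-0.2, 0, -0.1], 0, 10]])

```text
t: 22.7
ee_pos: [476.9, -75.4, 65.8]
eef_rot: [-1.336, -0.023, -1.656]
contact_force: [0.2, -0.4, 7.5]
gripper_width: 30.6
```

```bash
python3 - <<'E'
from short import *
wtilt('w14')
E
```

```text
22.7 [476.9 -75.4  65.8] [-1.336 -0.023 -1.656] [ 0.2 -0.4  7.5] 30.6
captop 3261 10175 c [467.3 -74.  107.1] n [-0.556  0.067  0.828] tilt 34.1 azi 173.2 ext [27. 41. 19.]
```

Request:
drive_tool(motion=[[[0, 0, 2], 0, 10], [[0, 0, 3], 0, 10], [[0, 0, 4], 0, 10], [[0, 0, 4], 0, 10], [[0.5, 0, 4], 0, 10], [[2, 0, 3], 0, 10], [[2, -1, 1], 0, 10], [[1, -1, 0], 0, 10], [[0, 0, 0], 0, 10]])

```text
t: 23.65
ee_pos: [534.1, -96.2, 272.7]
eef_rot: [-1.332, -0.015, -1.656]
contact_force: [-0.9, 0.4, -2.8]
gripper_width: 30.7
```

```bash
python3 - <<'E'
from short import *
c,n=wtilt('w15')
b=c-115*n; print('base',b.round(1))
rep('c',b,n)
E
```

```text
23.65 [534.1 -96.2 272.7] [-1.332 -0.015 -1.656] [-0.9  0.4 -2.8] 30.7
captop 3300 10146 c [524.5 -95.1 313.9] n [-0.556  0.064  0.829] tilt 34.0 azi 173.5 ext [27. 41. 19.]
base [ 588.2 -102.4  218.3]
scene base [ 590.4 -102.6  211.5] n [-0.561  0.07   0.825] tilt 34.4 azi 172.9 rms 1.69 512
side base [ 586.3 -101.1  215.9] n [-0.565  0.073  0.822] tilt 34.7 azi 172.6 rms 1.95 367
both base [ 589.5 -101.7  212.7] n [-0.568  0.059  0.821] tilt 34.8 azi 174.1 rms 1.88
```

View pics/scene_c.png

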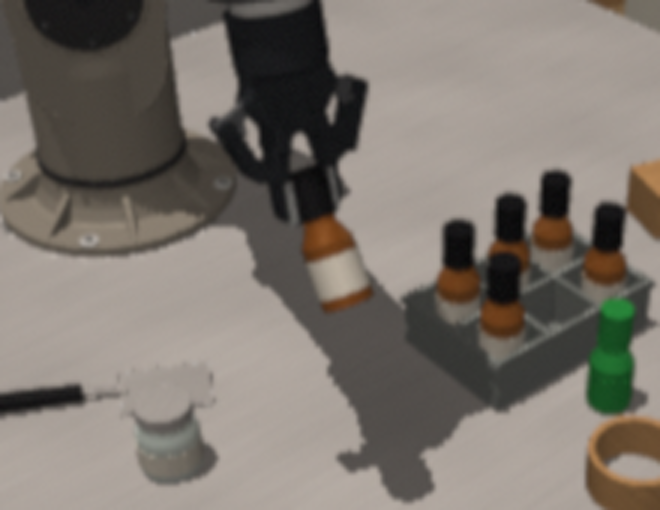

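View pics/side_c.png

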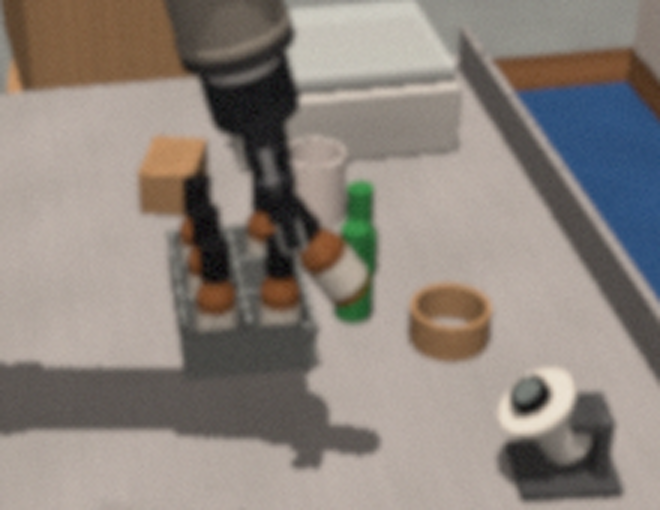

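```bash
cat > ext.py <<'E'
from short import *
def ext(tag,n,bref,wname=None):
    n=np.array(n)/np.linalg.norm(n)
    for f in (f'scene_{tag}',f'side_{tag}')+((wname,) if wname else ()):
        d=pickle.load(open(f+'.pkl','rb')); X,c=cloud(d); c=c.astype(int)
        h=(X-bref)@n; rad=X-bref-np.outer(h,n); rr=np.linalg.norm(rad,axis=1)
        m=(rr<32)&(h>-15)&(h<60)&(c.max(1)-c.min(1)>25)  # amber
        hs=np.sort(h[m]); lab=(rr<32)&(h>0)&(h<60)&(c.min(1)>90)
        print(f,'amber h 1,3,5%',np.percentile(hs,[1,3,5]).round(1),'hist',np.histogram(h[(rr<30)&(h>-15)&(h<75)],bins=np.arange(-15,76,5))[0],'label',np.percentile(h[lab],[3,97]).round(1) if lab.sum()>5 else None)
E
python3 - <<'E'
from ext import *
ext('c',[-.565,.06,.823],np.array([588.5,-102,215.]),'w15')
E
```

```text
scene_c amber h 1,3,5% [2.3 3.3 4.2] hist [ 0  0  0 25 35 39 39 40 39 38 35 40 40 38 37 33 29 23] label [13.4 44.2]
side_c amber h 1,3,5% [5.2 6.2 7.4] hist [ 0  0  0  2 26 24 26 20 37 23 29 22 30 27 30 41 27 22] label [14.3 47.6]
w15 amber h 1,3,5% [4.9 6.  7. ] hist [  0   0   0  27 202 133 238 240 261 291 295 357 407 385 828 902 765 302] label [11.7 45.8]
```

Request:
drive_tool(motion=[[[2, -0.8, 0], 0, 10], [[3, -1, 0], 0, 10], [[2.5, -0.9, 0], 0, 10], [[0, 0, 0], 0, 10], [[0, 0, 0], 0, 10]])

```text
t: 24.3
ee_pos: [603.0, -119.6, 268.1]
eef_rot: [-1.342, -0.006, -1.654]
contact_force: [-0.6, -1.4, -1.3]
gripper_width: 30.8
```

```bash
cat > lens2.py <<'E'
from h import *
def lens(names):
  for nm in names:
    X,c=cloud(pickle.load(open(nm+'.pkl','rb')))
    m=(abs(X[:,0]-760)<75)&(abs(X[:,1]+145)<75)&(X[:,2]>30)&(X[:,2]<135)
    Y=X[m]; C=c[m].astype(int); R=Y[C.min(1)>120]
    rng=np.random.default_rng(0);best=0
    for _ in range(3000):
        p=R[rng.choice(len(R),3,False)];n=np.cross(p[1]-p[0],p[2]-p[0])
        if np.linalg.norm(n)<200: continue
        n/=np.linalg.norm(n); n*=np.sign(n[2])
        if n[2]<.7: continue
        k=abs((R-p[0])@n)<1.5
        if k.sum()>best: best=k.sum();K=k
    P=R[K];c0=P.mean(0);n=np.linalg.svd(P-c0,full_matrices=False)[2][2];n*=np.sign(n[2])
    a=np.cross(n,[0,0,1]);a/=np.linalg.norm(a);b=np.cross(n,a)
    Q=np.c_[(P-c0)@a,(P-c0)@b]; 
    # trim outliers then enclosing circle
    med=np.median(Q,0); Q=Q[np.linalg.norm(Q-med,axis=1)<52].astype(np.float32)
    q,rad=cv2.minEnclosingCircle(Q)
    # robust: circle r=40 fit on hull
    H=cv2.convexHull(Q)[:,0]
    from scipy.optimize import least_squares
    f=least_squares(lambda p:np.linalg.norm(H-p,axis=1)-40,q,loss='soft_l1').x
    cen=c0+f[0]*a+f[1]*b
    h=(Y-c0)@n; rr=np.linalg.norm(Y-cen-np.outer((Y-cen)@n,n),axis=1)
    g=(h>6)&(h<25)&(rr<30)
    front=np.percentile(h[g],[50,90]) if g.sum()>5 else None
    G=Y[g&(h>np.percentile(h[g],90)-3)] if g.sum()>5 else np.zeros((1,3))
    print(nm,best,'tilt',np.degrees(np.arccos(n[2])).round(1),'azi',np.degrees(np.arctan2(n[1],n[0])).round(1),'ring c',cen.round(1),'r',round(rad,1),'front h',front,'front mean',G.mean(0).round(1),((G.min(0)+G.max(0))/2).round(1))
E
python3 - <<'E'
from short import *
from lens2 import lens
c,n=wtilt('w16')
for k in('scene','side'): pickle.dump(vision.snapshot(k),open(f'{k}_d.pkl','wb'))
lens(['scene1','side1','w16','scene_d','side_d'])
E
```

```text
24.3 [ 603.  -119.6  268.1] [-1.342 -0.006 -1.654] [-0.6 -1.4 -1.3] 30.8
captop 3252 10182 c [ 593.9 -119.2  309.5] n [-0.543  0.048  0.839] tilt 33.0 azi 175.0 ext [27. 41. 18.]
scene1 190 tilt 34.6 azi 173.7 ring c [ 758.9 -140.1   93.9] r 40.1 front h [13.84393295 15.38728971] front mean [ 752.  -140.6  107. ] [ 750.3 -140.6  106.2]
side1 162 tilt 36.0 azi 172.4 ring c [ 755.2 -140.1   94.8] r 40.4 front h [13.76962055 16.12055449] front mean [ 746.2 -140.   107.1] [ 746.9 -138.7  107. ]
w16 3255 tilt 34.9 azi 173.5 ring c [ 755.9 -138.4   93.6] r 39.8 front h [14.4827988  15.65002224] front mean [ 748.  -137.4  105.9] [ 748.  -137.3  105.1]
scene_d 190 tilt 34.3 azi 173.9 ring c [ 759.8 -142.3   94.8] r 40.3 front h [13.28957506 15.34145842] front mean [ 751.7 -140.7  106.6] [ 750.3 -140.3  104.6]
side_d 155 tilt 34.5 azi 172.1 ring c [ 756.1 -141.2   94.9] r 41.8 front h [14.80460233 17.23528035] front mean [ 746.8 -140.3  107.8] [ 747.5 -139.7  107.2]
```

View pics/w16.png

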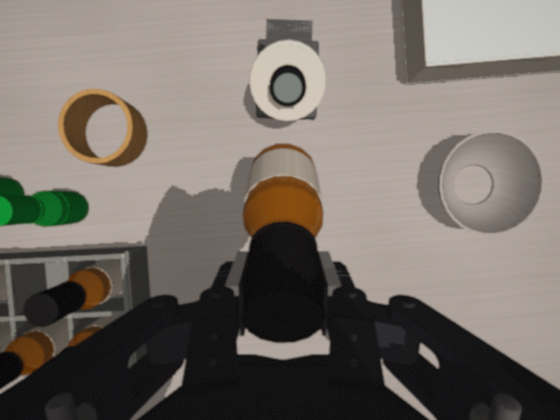

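Request:
drive_tool(motion=[[[0.3, 0, 3], 0, 10], [[0.5, -0.2, 4], -0.03, 10], [[0.5, -0.2, 4], 0, 10], [[0.4, 0, 2], 0, 10], [[0, 0, -2], 0, 10], [[0, 0, -3], 0, 10], [[0, 0, -3.5], 0, 10], [[0, 0, -2.5], 0, 10], [[0, 0, -1], 0, 10], [[0, 0, 0], 0, 10]])

```text
t: 25.45
ee_pos: [614.7, -115.6, 282.6]
eef_rot: [-1.338, 0.009, -1.676]
contact_force: [0.0, 0.1, -1.1]
gripper_width: 31.0
```

```bash
python3 - <<'E'
from short import *
c,n=wtilt('w17'); print('base',(c-115*n).round(1))
E
```

```text
25.45 [ 614.7 -115.6  282.6] [-1.338  0.009 -1.676] [ 0.   0.1 -1.1] 31.0
captop 3229 10188 c [ 605.2 -115.4  323.8] n [-0.553  0.058  0.831] tilt 33.8 azi 174.0 ext [27. 41. 18.]
base [ 668.6 -122.   228. ]
```

Request:
drive_tool(motion=[[[0.6, -0.4, -1.2], 0, 10], [[0.6, -0.4, -1.2], 0, 10], [[0, 0, 0], 0, 10], [[0, 0, 0], 0, 10]])

```text
t: 25.9
ee_pos: [629.6, -123.4, 265.0]
eef_rot: [-1.33, 0.01, -1.674]
contact_force: [-0.1, -0.6, -2.3]
gripper_width: 31.1
```

```bash
python3 - <<'E'
from short import *
from lens2 import lens
c,n=wtilt('w18'); b=c-115*n; print('base',b.round(1))
lens(['w18'])
rep('e',b,n)
E
```

```text
25.9 [ 629.6 -123.4  265. ] [-1.33   0.01  -1.674] [-0.1 -0.6 -2.3] 31.1
captop 3285 10175 c [ 619.8 -123.1  306.1] n [-0.557  0.047  0.829] tilt 34.0 azi 175.1 ext [27. 41. 19.]
base [ 683.7 -128.6  210.6]
w18 3082 tilt 35.0 azi 173.7 ring c [ 755.8 -138.4   93.5] r 39.7 front h [14.43940704 15.61430052] front mean [ 748.1 -137.6  105.9] [ 748.  -137.2  105. ]
scene base [ 685.  -129.6  208.3] n [-0.585  0.08   0.807] tilt 36.2 azi 172.2 rms 1.6 576
side base [ 684.8 -128.5  206.6] n [-0.563  0.058  0.825] tilt 34.5 azi 174.1 rms 1.85 367
both base [ 686.  -129.   205.8] n [-0.569  0.06   0.82 ] tilt 34.9 azi 174.0 rms 1.71
```

Request:
drive_tool(motion=[[[-0.5, -0.1, -0.7], 0, 10], [[0, 0, 0], 0, 10], [[0, 0, 0], 0, 10]])

```text
t: 26.35
ee_pos: [624.0, -123.6, 258.0]
eef_rot: [-1.33, 0.012, -1.673]
contact_force: [-0.3, 0.3, -1.8]
gripper_width: 30.5
```

```bash
python3 - <<'E'
from ext import *
c,n=wtilt('w19'); b=c-115*n; print('base',b.round(1))
B,nn=rep('f',b,n)
ext('f',nn,b,'w19')
E
```

```text
26.35 [ 624.  -123.6  258. ] [-1.33   0.012 -1.673] [-0.3  0.3 -1.8] 30.5
captop 3282 10163 c [ 614.2 -123.5  299.2] n [-0.558  0.05   0.828] tilt 34.1 azi 174.9 ext [27. 41. 18.]
base [ 678.1 -129.2  203.7]
scene base [ 680.6 -129.4  198. ] n [-0.566  0.053  0.822] tilt 34.7 azi 174.6 rms 1.58 568
side base [ 679.9 -129.4  198.9] n [-0.565  0.057  0.823] tilt 34.6 azi 174.3 rms 1.91 363
both base [ 680.4 -129.4  198.5] n [-0.568  0.054  0.822] tilt 34.8 azi 174.6 rms 1.72
scene_f amber h 1,3,5% [-0.6  0.7  1.5] hist [ 0  0 11 42 41 40 42 44 43 44 40 44 43 43 41 32 28 32] label [ 9.6 40.9]
side_f amber h 1,3,5% [1.6 3.8 4.9] hist [ 0  0  0 13 21 26 29 27 26 23 23 30 26 33 36 35 22 11] label [11.1 46. ]
w19 amber h 1,3,5% [1.7 3.4 4.7] hist [  0   0   3 142 165 201 232 254 277 294 301 444 346 622 929 837 566  59] label [10.8 42.9]
```

View pics/side_f.png

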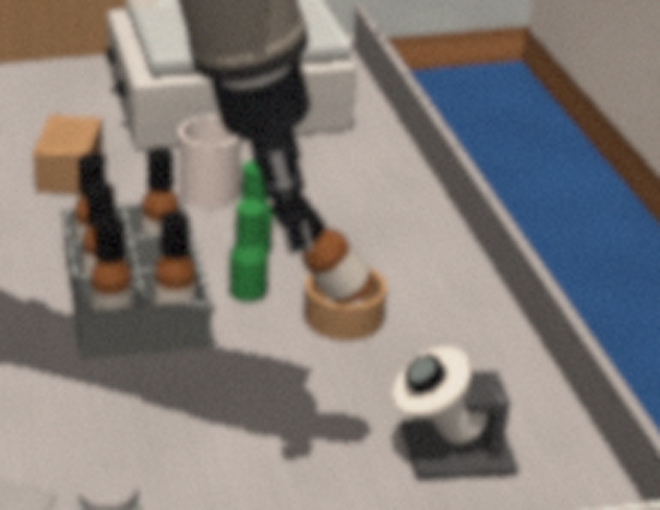

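View pics/scene_f.png

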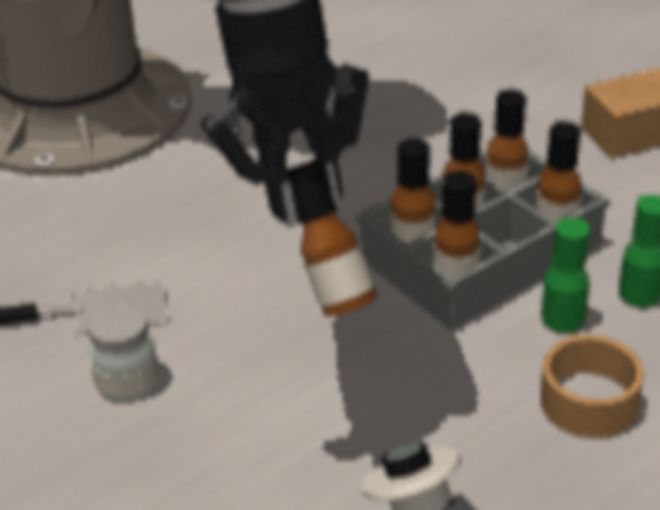

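```bash
python3 - <<'E'
from bench import r
s=r.get_state(); print(s['t'],s['ee_pos'].round(1),abs(s['joint_velocities']).max())
print(r.finish_job())
E
```

```text
26.5 [ 624.1 -123.7  258. ] 0.0025901121848800343
the job is handed in; nothing more can be done
None
```

The job is handed in at 26.5 s of the 61 s allowed, with the short bottle held still in front of the inspection camera. No verdict was given.

- **Spare bottles:** They stand in cell0 and cell5. Both cap tops measured about 146–147 mm high, which means upright on the cell floor. In cell5 the force reading never confirmed the touchdown, so I relied on the wrist camera's depth reading there.
- **Short bottle:** The moves allowed only shifts and a turn about the vertical. I got the tilt by gripping the cap and dragging the base across the bare table, so the bottle swivelled between the pads and the tool tilted as well.
- **Final position:** The base is at about (679, -129, 203) mm. The target, worked out from the lens as the wrist camera saw it, is about (680, -130, 204).
- **Final tilt:** The tilt is 34–35° from vertical against the required 35°. Its direction is within about 1.5° of the lens.
- **Stillness:** The arm was still at hand-in, and no contact force showed beyond the bottle's weight.

**Disagreements:** The last axis fits from the scene and side cameras put the base 4–5 mm lower, but those fits pin down position along the bottle poorly. The visible bottom edge of the glass agreed better with the wrist camera, so I used that. The force peaked at about 44 N while the bottle was pressed on the table; that was the bottle pressing, not the gripper body.

The last pictures show the five tall bottles upright in the crate. The other objects in view look untouched.

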